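# Clear the bench and load the abrasion tester

### The arm

A 7-joint arm with a two-finger parallel gripper is mounted at the origin on the work surface. World frame = base frame: x ahead of the robot, y to its left, z up, the work surface at z = 0. Lengths are in mm, angles in rad, forces in N, time in s.
With the tool pointing down it reaches from about 400 to 850 mm from the base axis. Payload 6.9 kg.
Tool frame: the origin (TCP) lies midway between the tips of the shut fingers; the grasp point (between the pads) lies 19 mm behind it; z points along the fingers, y is the line along which they close (so a half turn about z gives the same grasp; the last joint's range is limited). The gripper opens to 85 mm and grips with 20 to 120 N. Pads are 22 mm wide; open, the fingers measure 114 mm over their backs; the gripper's body (76 mm by 85 mm) begins 54 mm behind the grasp point. The pads swing forward as they close: fully open they stand 13 mm farther back than shut.
Start: joints at [-1.194, 0.507, -0.238, 1.5, 0.126, 1.149, -0.155], TCP at [167.208, 602.206, 206.875] pointing down, gripper open.
Joint ranges: [-3.08, 3.08], [-0.24, 2.05], [-1.43, 1.35], [0, 2.5], [-1.52, 4.66], [0.17, 1.96], [-2.89, 2.89]. Speed limits (rad/s): [2.39, 2.39, 3.14, 3.14, 3.14, 3.14, 3.14].

### API

Orientations are given as a rotation vector (axis times angle).
In Python, from station import get_obs, viewer, env gives the robot as it stands. The module is installed in compiled form; this text tells all that it offers.
- The arm moves only by the tool drive_tool, never from a script. Its argument "deltas" is a list of rows, each a list of 5 numbers: the opening, from 0 (shut) to 1 (fully open), then the shift along the tool's x, y, z as a fraction of full scale, then the turn about the tool's z as a fraction of full scale. In form: [[hand, tx, ty, tz, twist], ...]. A call has 1 to 8 rows; each row shifts and turns the commanded pose from where the row before left it, along the tool's axes as they then stand; what a row does not reach is not made up. Full scale, the value 1, is 0.02 m for a shift and 360 degrees for a turn. A row lasts 1/10 s, in which the tool goes at most 50 mm and 8.59 degrees, less where a joint would pass 70% of its speed; a pose out of reach is approached as far as the arm can. A call with a number of a shift or a turn outside -1 to 1 is refused whole. A call with a gripper value outside its range is refused whole. The fingers move at their own pace and stop on an object; "newtons" is the grip in N (left out, the last holds). Time passes only in rows, so rows that do not move let the fingers close. It gives the time, the measured TCP pose, the force, the opening and the grip force at its end, in the units of the state.
- get_obs(): the state, without advancing time (a new reading comes with each control period).
- viewer.camera(name): name is "side" or "top" or "wrist"; returns (picture, depth): 384x512x3 uint8, red, green, blue; 384x512 float32, mm along the optical axis (not along the pixel's ray), 0 where there is no reading.
- viewer.camera_params(name): a dict with "vfov" (degrees; the focal length in pixels is half the picture's height over the tangent of half this angle, whatever the lens; pixels are square), "cx", "cy" (the principal point, pixels), "dist" ([k1, k2, p1, p2, k3] as OpenCV has them; the pictures are not rectified), "R" (3x3) and "t" (3): a world point X has camera coordinates R X + t; the wrist camera has in their place "hand_eye" (4x4, takes a point from camera to tool coordinates, whose origin is the TCP and whose axes are the flange's). Camera axes: x right, y down, z forward; pixel columns grow to the right and rows downward; lengths in mm; the calibration is good to about 2 mm. A picture is of the moment at which its call begins: read the wrist's pose just before it. camera_params takes no time and is no camera call.
- env.close_job(): hands the job in; it is judged then, once.
The state is a dict: "clock": time; "joint_pos": joint angles; "joint_velocities": joint speeds; "tau": joint torques, N m; "eef_pos": TCP position; "eef_rot": TCP orientation; "ft_force": force on the tool from outside, world axes, zero at the start; "moment": the same for the moment, N m; "gripper_width": finger opening in mm; "grip_force": force on a finger pad.
Only numpy, scipy, OpenCV 4.12 (cv2) and the standard library are available. Lean on these libraries where they do the work, as an engineer would, in place of code of your own. Each camera call takes 0.05 s, during which the arm holds its last target. There are 200 camera calls.

### The job

Get the abrasion tester ready for the next run. First use the bench squeegee to sweep all the used brown abrasive pieces wholly into the three-sided catch bay, never touching them with the fingers; after that slide both ring weights over the tester's spindle until the lower rests on the seat and the upper on the lower, and only then turn the lock knob clockwise until it clicks past its detent and stays locked. Leave the squeegee standing upright on its mat, the pieces in the bay, and the jar, box and cup where they are.

Things in the scene. Friction and masses are not known exactly. Their poses are not given: they have to be found in the camera images.
- bay: catch bay: three-sided fence of bare metal fixed to the bench, walls 35 mm high and 6 mm thick, no raised floor (grey-painted bench inside, no sill at the mouth). Inside it measures 150 mm (its x) by 180 mm (its y). Origin at the centre of the inner floor; its x axis points from the open mouth (at x = -75 mm) to the closed back (at x = +75 mm), z up
- mat: parking mat, flat dark rubber rectangle 80 mm (its x) by 140 mm (its y), flush with the bench (1 mm); origin at its centre. The squeegee stands on it at the start
- squeegee: bench squeegee, stands by itself: a grey foot 34 mm thick (its x), 90 mm wide (its y) and 28 mm high with a rubber lower edge, and on it a flat upright wooden grip 22 mm thick (x), 60 mm wide (y), from 28 to 92 mm high. About 0.3 kg. Origin at the centre of its underside, z up; both 90 mm faces (+x and -x) can sweep. Grip it from above across the 22 mm
- piece_1: used abrasive tablet, brown, a round disc 28 mm across and 16 mm thick, lying flat on the bench; origin at the centre of its underside. May be absent (None): 6 to 8 of the eight pieces are there
- piece_2: used abrasive block, brown, 30 x 22 mm and 18 mm thick, lying flat on the bench; origin at the centre of its underside. May be absent (None): 6 to 8 of the eight pieces are there
- piece_3: used abrasive tablet, brown, a round disc 28 mm across and 16 mm thick, lying flat on the bench; origin at the centre of its underside. May be absent (None): 6 to 8 of the eight pieces are there
- piece_4: used abrasive block, brown, 30 x 22 mm and 18 mm thick, lying flat on the bench; origin at the centre of its underside. May be absent (None): 6 to 8 of the eight pieces are there
- piece_5: used abrasive tablet, brown, a round disc 28 mm across and 16 mm thick, lying flat on the bench; origin at the centre of its underside. May be absent (None): 6 to 8 of the eight pieces are there
- piece_6: used abrasive block, brown, 30 x 22 mm and 18 mm thick, lying flat on the bench; origin at the centre of its underside. May be absent (None): 6 to 8 of the eight pieces are there
- piece_7: used abrasive tablet, brown, a round disc 28 mm across and 16 mm thick, lying flat on the bench; origin at the centre of its underside. May be absent (None): 6 to 8 of the eight pieces are there
- piece_8: used abrasive block, brown, 30 x 22 mm and 18 mm thick, lying flat on the bench; origin at the centre of its underside. May be absent (None): 6 to 8 of the eight pieces are there
- weight_a: plain steel ring weight, 60 mm outside, bore 21 mm, 25 mm thick, about 0.4 kg, lying flat on the bench; origin on its axis at its underside, z along its axis
- weight_b: plain steel ring weight, 60 mm outside, bore 21 mm, 25 mm thick, about 0.4 kg, lying flat on the bench; origin on its axis at its underside, z along its axis
- tester: carriage of an abrasion tester, fixed: grey base 100 mm wide (its y) and 30 mm high, with the lock knob at its x = -55 mm, the spindle at x = +50 mm and a black housing 130 mm wide and 75 mm high from x = +120 to +210 mm. Origin on the bench, z up
- spindle_seat (a point): point on the spindle's axis on the seat flange (44 mm across, 12 mm high, 42 mm above the bench) where the weights rest. The upright brass spindle is 16 mm thick, 64 mm high above this point, its last 10 mm tapering to 8 mm
- spindle_top (a point): top end of the brass spindle, 106 mm above the bench
- knob_grip (a point): point on the lock knob's upright axis, 63 mm above the bench, where to grip it. The knob is a black disc 48 mm across (33 to 41 mm above the bench) with a grip bar on it 46 mm long (this point's x), 14 mm thick (its y), up to 75 mm above the bench, with a short white line at one end of its top
- lock_knob (a joint): angle of the lock knob in rad, 0 at the start (unlocked), growing as it is turned clockwise seen from above. An over-centre detent (about 0.2 N m, strongest near the ends) pushes it back to 0 until about 0.6 rad, then throws it on to its stop at 1.2 rad (locked), where it stays
- bottle: bystander: amber jar 56 mm across, 110 mm high; origin at its underside
- card_box: bystander: cardboard box 70 x 110 x 50 mm; origin at its underside
- beaker: bystander: white cup 70 mm across, 80 mm high; origin at its underside

How it is judged (in metres and radians):
On the way, in this order (a step that is already met when the one before it is completed fails the run):
1. all pieces are swept wholly into the catch bay (x of piece_1 in the frame of bay between -0.066 and 0.08 m and y of piece_1 in the frame of bay between -0.092 and 0.092 m and height (world z) of each of piece_1, piece_2, piece_3, piece_4, piece_5, piece_6, piece_7, piece_8 below 0.04 m and x of piece_2 in the frame of bay between -0.066 and 0.08 m and y of piece_2 in the frame of bay between -0.092 and 0.092 m and x of piece_3 in the frame of bay between -0.066 and 0.08 m and y of piece_3 in the frame of bay between -0.092 and 0.092 m and x of piece_4 in the frame of bay between -0.066 and 0.08 m and y of piece_4 in the frame of bay between -0.092 and 0.092 m and x of piece_5 in the frame of bay between -0.066 and 0.08 m and y of piece_5 in the frame of bay between -0.092 and 0.092 m and x of piece_6 in the frame of bay between -0.066 and 0.08 m and y of piece_6 in the frame of bay between -0.092 and 0.092 m and x of piece_7 in the frame of bay between -0.066 and 0.08 m and y of piece_7 in the frame of bay between -0.092 and 0.092 m and x of piece_8 in the frame of bay between -0.066 and 0.08 m and y of piece_8 in the frame of bay between -0.092 and 0.092 m), for 0.2 s.
2. both weights are down on the spindle (horizontal distance between each of weight_a, weight_b and spindle_seat below 0.007 m and z of each of weight_a, weight_b in the frame of spindle_seat below 0.056 m and angle between the z axis of each of weight_a, weight_b and the z axis of tester, either way round below 0.1 rad), for 0.2 s.
3. the lock knob is turned past its detent (value of joint lock_knob above 1 rad), for 0.2 s.
At the end, for the whole second after the job is handed in: Pieces present lie in the bay (centres over 9 mm behind the mouth line); both weights on the spindle (within 7 mm of its axis, flat, underside at most 56 mm above the seat); knob past 1.0 rad; squeegee upright within 35 mm of the mat's centre; all at rest (all of step 1 and all of step 2 and value of joint lock_knob above 1 rad and horizontal distance between squeegee and mat below 0.035 m and angle between squeegee's own z axis and vertical below 0.1 rad and height (world z) of squeegee below 0.01 m and linear speed of squeegee below 0.02 m/s and linear speed of each of piece_1, piece_2, piece_3, piece_4, piece_5, piece_6, piece_7, piece_8, weight_a, weight_b below 0.03 m/s); the robot touches nothing.
It fails at once if a finger touches an abrasive piece (contact force between the fingers and piece_1 above 0.5 N or contact force between the fingers and piece_2 above 0.5 N or contact force between the fingers and piece_3 above 0.5 N or contact force between the fingers and piece_4 above 0.5 N or contact force between the fingers and piece_5 above 0.5 N or contact force between the fingers and piece_6 above 0.5 N or contact force between the fingers and piece_7 above 0.5 N or contact force between the fingers and piece_8 above 0.5 N).
It fails at once if a bystander (jar, box or cup) is moved more than 30 mm (distance of any of bottle, card_box, beaker from where it was at the start of the episode above 0.03 m).
Of piece_1, piece_2, piece_3, piece_4, piece_5, piece_6, piece_7, piece_8 only 6 to 8 are there at a start; the rules pass over those that are not, and their reading is None.
At some moment in a run one of piece_1, piece_2, piece_3, piece_4, piece_5, piece_6, piece_7, piece_8, weight_a, weight_b may be knocked a few centimetres aside while the robot is not near it.
Once in a run the grip may slacken for a moment while it holds something.
It also fails if it takes over 210 s, if anything falls off the work surface, if the arm or the gripper's body presses on something with over 40 N, if the wrist force passes 120 N, or if a joint passes its speed limit or range.

## Working session

There is one attempt and no reset: what is moved stays moved. The work goes in short steps, Python scripts to look and compute and a tool call to move; the robot and the scene stay as the last step left them, time stands still between calls to the robot, and variables do not carry over. Pictures are saved under pics/ and viewed, at most 14 in all, crops included, and the job is handed in when it is done.

Besides the shell and the picture viewer there is one more tool, called after "Call:" as name([rows], argument=value, ...), one row to a line, values as JSON. drive_tool: Moves the arm, as the interface text tells. Shift numbers are shares of 0.02 m and turn numbers shares of 360 degrees, none past 1 either way. Its arguments: {"type":"object","properties":{"deltas":{"type":"array"},"newtons":{"type":"number"}},"required":["deltas"]}

```bash
mkdir -p pics
python3 - <<'E'
from station import get_obs, viewer
import cv2,numpy as np
print(get_obs())
for n in ("top","side"):
    p,d=viewer.camera(n); cv2.imwrite(f"pics/{n}0.png",p[:,:,::-1]); np.savez(f"{n}0.npz",p=p,d=d)
for n in ("top","side","wrist"): print(n,viewer.camera_params(n))
E
```

```text
{'clock': 0.0, 'joint_pos': array([-1.19451262,  0.50836119, -0.23753399,  1.50114766,  0.12569805,
        1.14887023, -0.1547888 ]), 'joint_velocities': array([ 4.44991248e-04, -7.79142889e-04, -6.15354574e-05,  9.65446051e-05,
        6.75347457e-04, -1.98936107e-03,  1.04388314e-03]), 'tau': array([ 1.48171666e-04, -6.20595932e+01, -2.18653657e+00, -2.49658763e+01,
        1.27150852e-02,  1.18581351e-02,  4.11175733e-06]), 'eef_pos': array([167.1023811, 601.6820456, 206.0103966]), 'eef_rot': array([-4.23959508e-01, -3.11263043e+00,  2.80052143e-03]), 'ft_force': array([-0.13081416, -0.10482925,  0.32252366]), 'moment': array([-0.03552037,  0.03638947, -0.00496547]), 'grip_force': 0.0, 'gripper_width': 85.74658786505937}
top {'vfov': 46.220547963026505, 'cx': 255.78860517213894, 'cy': 193.944482659803, 'dist': array([-0.18312335,  0.        ,  0.        ,  0.        ,  0.        ]), 'R': array([[-0.0137918 , -0.99989253,  0.00497087],
       [-0.97735529,  0.01243078, -0.21123946],
       [ 0.21115497, -0.00777168, -0.9774217 ]]), 't': array([ -16.62230812,  611.75966311, 1220.71
[... 206 characters left out ...]
545919, -0.02379345],
       [-0.04264791,  0.58479536, -0.81005897],
       [ 0.09934246, -0.80429643, -0.58586545]]), 't': array([ 591.13284788,  113.0700522 , 1176.83433091])}
wrist {'vfov': 58.44652200316716, 'cx': 254.17177422538256, 'cy': 195.82284301833255, 'dist': array([-0.05407703,  0.        ,  0.        ,  0.        ,  0.        ]), 'hand_eye': array([[ 3.25884872e-04, -9.51115951e-01, -3.08833840e-01,
         7.88512165e+01],
       [ 9.99999742e-01,  1.12439298e-04,  7.08931308e-04,
         5.66977657e-01],
       [-6.39550815e-04, -3.08833991e-01,  9.51115743e-01,
        -1.66525159e+02],
       [ 0.00000000e+00,  0.00000000e+00,  0.00000000e+00,
         1.00000000e+00]])}
```

View pics/top0.png

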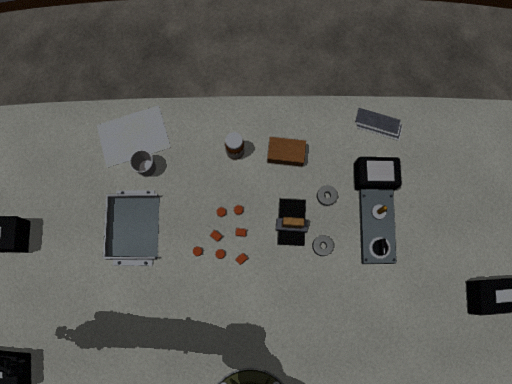

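View pics/side0.png

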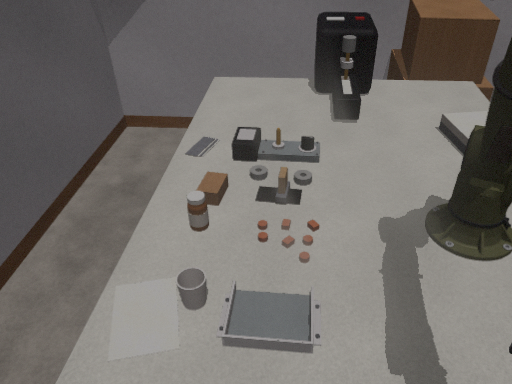

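Top view: the bay is at left (107-160, 192-262) with its mouth facing right. There are seven orange-brown pieces around (198-242, 210-258). The squeegee stands on the mat at (292,222), the rings are at (327,195) and (323,245), the spindle at (381,211) and the knob at (380,246). The jar, box and cup lie farther out. Side view agrees.

```bash
cat > h.py <<'E'
import numpy as np, cv2
from scipy.spatial.transform import Rotation as Ro
from station import get_obs, viewer
def cam(n,obs=None):
    c=viewer.camera_params(n); f=192/np.tan(np.radians(c["vfov"]/2))
    K=np.array([[f,0,c["cx"]],[0,f,c["cy"]],[0,0,1]])
    if n=="wrist":
        T=np.eye(4); T[:3,:3]=Ro.from_rotvec(obs["eef_rot"]).as_matrix(); T[:3,3]=obs["eef_pos"]
        T=np.linalg.inv(T@c["hand_eye"]); R,t=T[:3,:3],T[:3,3]
    else: R,t=c["R"],c["t"]
    return K,np.array(c["dist"]),R,t
def rays(C,px):
    K,D,R,t=C; u=cv2.undistortPoints(np.float64(px).reshape(-1,1,2),K,D).reshape(-1,2)
    d=np.c_[u,np.ones(len(u))]@R; return -R.T@t,d
def cast(C,px,z):
    o,d=rays(C,px); s=(z-o[2])/d[:,2]; return (o+s[:,None]*d)
def proj(C,X):
    K,D,R,t=C; return cv2.projectPoints(np.float64(X).reshape(-1,1,3),cv2.Rodrigues(R)[0],t,K,D)[0].reshape(-1,2)
def tri(C1,p1,C2,p2):
    o1,d1=rays(C1,[p1]);o2,d2=rays(C2,[p2]);d1=d1[0];d2=d2[0]
    s=np.linalg.lstsq(np.c_[d1,-d2],o2-o1,rcond=None)[0]
    a=o1+s[0]*d1;b=o2+s[1]*d2; return (a+b)/2,np.linalg.norm(a-b)
def blobs(m,lo=15,hi=1e9):
    n,l,s,c=cv2.connectedComponentsWithStats(m.astype(np.uint8),connectivity=4)
    return [(c[i],s[i],l==i) for i in range(1,n) if lo<=s[i,4]<=hi]
def brown(p):
    h=cv2.cvtColor(p,cv2.COLOR_RGB2HSV); return ((h[...,0]<14)|(h[...,0]>172))&(h[...,1]>110)&(h[...,2]>60)
def delta(obs,X):
    R=Ro.from_rotvec(obs["eef_rot"]).as_matrix(); return R.T@(np.array(X)-obs["eef_pos"])/20
E
python3 - <<'E'
from h import *
np.set_printoptions(precision=1,suppress=True)
T=cam("top");S=cam("side")
for n,C in(("top",T),("side",S)):
    z=np.load(n+"0.npz");p=z["p"]
    print(n)
    for c,s,m in blobs(brown(p)): print(c,s[:5],cast(C,[c],10)[0])
t=np.load("top0.npz");p=t["p"]
big=cv2.resize(p[180:270,90:410],None,fx=2.5,fy=2.5,interpolation=cv2.INTER_CUBIC)
cv2.imwrite("pics/top0b.png",big[:,:,::-1])
E
```

```text
top
[273.8 138.8] [271 137   7   5  16] [796.2 -83.   10. ]
[279.8 147. ] [272 140  15  15  45] [ 769.6 -100.8   10. ]
[273.3 144. ] [270 141   7   7  17] [779.4 -81.   10. ]
[290.1 153.9] [279 147  21  14  71] [ 747.2 -131.6   10. ]
[238.  209.2] [234 205   9   9  63] [577.8  28.1  10. ]
[220.8 211.6] [217 208   9   9  65] [571.3  79.1  10. ]
[240.5 231.9] [236 228  10   9  73] [509.9  21.4  10. ]
[215.6 235.2] [210 230  12  11  73] [501.1  94.3  10. ]
[197.  250.9] [193 247   9   9  67] [455.4 148.9  10. ]
[219.8 253.5] [216 249   9  10  68] [447.3  82.2  10. ]
[241.1 258.3] [236 253  12  11  75] [432.7  20.   10. ]
side
[457.3   1.9] [455   0   6   5  16] [ -730.7 -2842.5    10. ]
[484.4  11.6] [482   8   6   9  21] [ -839.1 -2520.7    10. ]
[359.4  17.5] [355  16  10   4  37] [   95.4 -2328.7    10. ]
[422.3  21.3] [420  17   5  10  29] [ -329.4 -2229.7    10. ]
[454.9  22. ] [453  18   5   9  15] [ -545.9 -2215.3    10. ]
[464.9  21. ] [461  18   9   7  24] [ -621.1 -2243.9    10. ]
[476.   26.5] [468  18  14  17  74] [ -652.2 -2101.6    10. ]
[442.6  22.1] [440  20   7   6  19]
[... 663 characters left out ...]
16  41   4   8  16] [ -190.6 -1693.4    10. ]
[455.7  49.1] [452  45   8   8  27] [ -390.8 -1609.7    10. ]
[461.1  47.8] [458  45   8   6  17] [ -427.8 -1635.6    10. ]
[417.   53.3] [414  50   6   8  24] [ -155.5 -1523.4    10. ]
[457.9  56. ] [454  53   8   8  25] [ -369.6 -1485.7    10. ]
[398.8  57.7] [395  56   8   6  19] [  -41.4 -1442.8    10. ]
[474.1  62.1] [469  59  11   7  36] [ -427.6 -1388.6    10. ]
[150.7 120.7] [126 116  53  11 317] [1110.7 -599.1   10. ]
[197.3 207. ] [188 203  18   8  77] [783.4 -35.6  10. ]
[312.9 223.5] [308 220  11   9  48] [433.7  15.   10. ]
[262.1 222.9] [259 221   8   5  36] [579.1  23.6  10. ]
[262.4 235.2] [259 232   8   7  46] [573.3  76.1  10. ]
```

View pics/top0b.png

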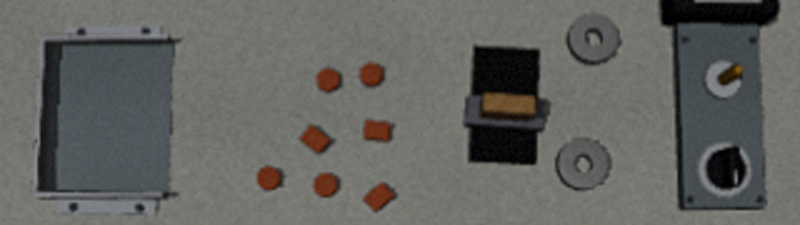

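Enlarged top view: the bay's inner floor spans crop (58-172, 42-192). The mat spans (473-540, 47-163), with the squeegee grip at (510,104). The rings are at (594,38) and (583,163), the spindle is near (723,78) and the knob bar near (735,168).

Run:
```python
from h import *
np.set_printoptions(precision=1,suppress=True)
T=cam("top");S=cam("side")
q=lambda *a:[[90+(x-.0)/2.5-.3,180+y/2.5-.3] for x,y in a]
print("bay mouth floor",cast(T,q((173,45),(173,191)),0))
print("bay top outer",cast(T,q((38,40),(38,196),(177,40),(177,196)),35))
print("mat",cast(T,q((474,47),(540,49),(536,164),(470,162)),1))
print("grip top",cast(T,q((483,94),(535,97),(534,116),(483,112)),92))
print("foot top",cast(T,q((466,95),(545,103),(543,131),(464,124)),28))
z=np.load("top0.npz");p=z["p"];d=z["d"]
h=cv2.cvtColor(p,cv2.COLOR_RGB2HSV);print(h[195,322:334],h[228,270:310:3])
s=np.load("side0.npz")["p"]
c=cv2.resize(s[110:360,190:345],None,fx=3.2,fy=2.4)[:600]
c=cv2.resize(s[120:220,220:340],None,fx=6,fy=6,interpolation=cv2.INTER_CUBIC)
cv2.imwrite("pics/sideb.png",c[:,:,::-1])
```

```text
bay mouth floor [[617.7 267.9   0. ]
 [441.5 263.3   0. ]]
bay top outer [[618.4 425.4  35. ]
 [432.8 416.4  35. ]
 [616.3 255.9  35. ]
 [433.1 251.2  35. ]]
mat [[ 610.5  -95.6    1. ]
 [ 607.  -175.     1. ]
 [ 468.7 -165.5    1. ]
 [ 472.4  -87.6    1. ]]
grip top [[ 538.6  -98.7   92. ]
 [ 534.4 -156.5   92. ]
 [ 513.1 -154.6   92. ]
 [ 518.4  -98.2   92. ]]
foot top [[ 548.   -83.2   28. ]
 [ 537.2 -175.3   28. ]
 [ 504.4 -171.8   28. ]
 [ 514.   -80.1   28. ]]
[[ 75   5  95]
 [120   3  91]
 [ 45  31  49]
 [  0   4  61]
 [ 36  10 123]
 [ 42  10 122]
 [ 38   9 116]
 [ 30  14  93]
 [  0   7  35]
 [105   6  82]
 [ 60   3  91]
 [  0   3  90]] [[ 21  15 122]
 [ 39  15 122]
 [113  28  73]
 [123  29  80]
 [137  24  75]
 [143  15  68]
 [135  17  59]
 [105  16  63]
 [120  21  61]
 [170  17  45]
 [ 12  38  34]
 [135  25  62]
 [117  30  76]
 [ 45   9 114]]
```

View pics/sideb.png

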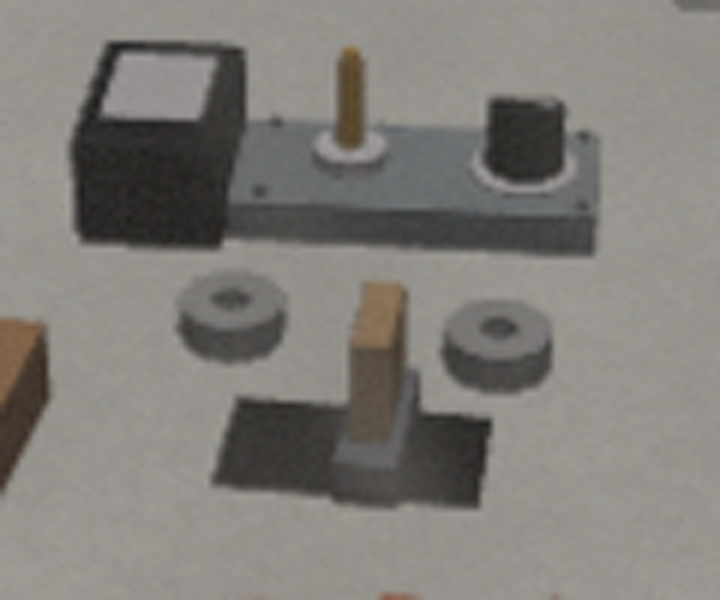

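Side view agrees: spindle at crop (350,95), knob at (525,140), the ring weights at (232,300) and (497,325), the grip top at (383,300). I now swing over towards the squeegee.

Call:
drive_tool([
  [1,-1,-1,0,0],
  [1,-1,-1,0,0],
  [1,-1,-1,0,0],
  [1,-1,-1,0,0],
  [1,-1,-1,0,0],
  [1,-1,-1,0,0],
  [1,-1,-1,0,0],
])

```text
clock: 0.8
eef_pos: [265.0, 428.5, 206.6]
eef_rot: [-0.424, -3.113, 0.001]
ft_force: [-0.7, 0.4, -0.4]
gripper_width: 84.9
grip_force: 0.0
```

Call:
drive_tool([
  [1,-1,-1,0,0],
  [1,-1,-1,0,0],
  [1,-1,-1,0,0],
  [1,-1,-1,0,0],
  [1,-1,-1,0,0],
  [1,-1,-1,0,0],
  [1,-1,-1,0,0],
  [1,-1,-1,0,0],
])

```text
clock: 1.6
eef_pos: [376.2, 231.7, 206.7]
eef_rot: [-0.424, -3.112, 0.001]
ft_force: [1.2, -0.8, -0.4]
gripper_width: 85.5
grip_force: 0.0
```

Call:
drive_tool([
  [1,-0.8,-1,0,0],
  [1,-0.8,-1,0,0],
  [1,-0.8,-1,0,0],
  [1,-0.8,-1,0,0],
  [1,-0.8,-1,0,0],
  [1,-0.8,-1,0,0],
  [1,-0.8,-1,0,0],
  [1,-0.8,-1,0,0],
])

```text
clock: 2.4
eef_pos: [456.6, 43.5, 206.7]
eef_rot: [-0.424, -3.112, 0.0]
ft_force: [-1.2, 0.7, -0.7]
gripper_width: 85.5
grip_force: 0.0
```

Call:
drive_tool([
  [1,-0.8,-1,0,0],
  [1,-0.8,-1,0,0],
  [1,-0.8,-1,0,0],
  [1,-0.8,-1,0,0],
  [1,-0.8,-1,0,0],
  [1,-0.8,-1,0,0],
  [1,-0.8,-1,0,0],
])

```text
clock: 3.1
eef_pos: [527.1, -121.3, 206.5]
eef_rot: [-0.424, -3.112, -0.0]
ft_force: [0.0, 0.8, -0.5]
gripper_width: 85.3
grip_force: 0.0
```

Call:
drive_tool([
  [1,0,0,0,0.0235],
  [1,0,0,0,0.0235],
  [1,0,0,0,0.0235],
  [1,0,0,0,0.0235],
  [1,0,0,0,0.0235],
  [1,0,0,0,0.0235],
  [1,0,0,0,0.0235],
  [1,0,0,0,0.0235],
])

```text
clock: 3.9
eef_pos: [526.7, -120.2, 206.5]
eef_rot: [-2.092, -2.343, 0.001]
ft_force: [0.2, -0.3, 0.1]
gripper_width: 85.0
grip_force: 0.0
```

Call:
drive_tool([
  [1,0,0,0,0.0235],
  [1,0,0,0,0.0115],
  [1,0,0,0,0],
])

```text
clock: 4.2
eef_pos: [526.8, -120.1, 206.5]
eef_rot: [-2.331, -2.105, 0.001]
ft_force: [-0.6, 0.6, 0.4]
gripper_width: 85.3
grip_force: 0.0
```

Run:
```python
from h import *
np.set_printoptions(precision=1,suppress=True)
o=get_obs();p,d=viewer.camera("wrist");cv2.imwrite("pics/w1.png",p[:,:,::-1]);np.savez("w1.npz",p=p,d=d)
W=cam("wrist",o);R=Ro.from_rotvec(o["eef_rot"]).as_matrix();print(o["eef_pos"],np.degrees(np.arctan2(R[1,0],R[0,0])))
h=cv2.cvtColor(p,cv2.COLOR_RGB2HSV)
m=(h[...,0]>5)&(h[...,0]<22)&(h[...,1]>80)&(h[...,2]>70)
for c,s,mm in blobs(m,200):
    r=cv2.minAreaRect(np.argwhere(mm)[:,::-1].astype(np.float32)); print(c,s,cast(W,[c],92)[0],cast(W,cv2.boxPoints(r),92)[:,:2].tolist(), np.median(d[mm]))
```

```text
[ 526.8 -120.1  206.5] 84.16678501504427
[293.5   8.4] [279   0  30  20 489] [569.9  11.1  92. ] [[559.6574263606925, 17.81591481425214], [580.9993053429475, 15.787881062616037], [580.1755501125737, 2.7745001427278595], [558.5673851121492, 4.842012932232208]] 318.31128
[224.3  19.4] [213   3  24  34 795] [517.9   8.7  92. ] [[510.92759272008294, 20.80629669282726], [527.8551681427064, 18.992701322741844], [525.2393284387731, -3.7280396163831284], [507.93139684578495, -1.8900717700445213]] 319.93713
[144.5  29.8] [127  12  37  38 765] [456.9   8.3  92. ] [[441.77311401368445, 12.810469718084072], [456.41496369768254, 22.6119953509749], [471.5780797725253, 3.9414594865427404], [456.92401578546645, -6.241376259960788]] 322.53552
[480.2 144.8] [ 440   86   72  113 6772] [ 719.8 -105.8   92. ] [[687.7147242217912, -148.9093856610475], [688.0671148449073, -53.836400275268986], [746.7118345692762, -61.736992105810856], [752.266021334992, -159.58433003833497]] 324.1895
[259.1 182.5] [ 247  145   25   76 1811] [ 531.5 -120.1   92. ] [[524.622937659906, -87.15738020920911], [544.257586094318, -89.15005782848152], [538.5231328999357, -155.2352372952854], [517.4841797354076, -153.09614734200238]] 294.5144
```

View pics/w1.png

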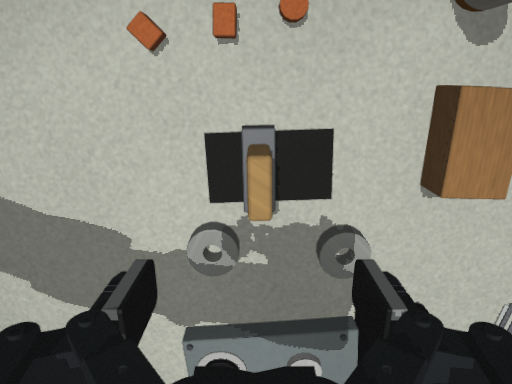

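Wrist view: the grip is at (259,182) and its long axis matches the tool's heading. The mat lies under it, the rings are at (213,248) and (344,250), and the tester is at the bottom. Next I descend and grip.

Call:
drive_tool([
  [1,-0.28,0.18,0.9,0],
  [1,0,0,1,0],
  [1,0,0,1,0],
  [1,0,0,1,0],
  [1,0,0,1,0],
  [1,0,0,1,0],
  [1,0,0,1,0],
  [1,0,0,0.9,0],
])

```text
clock: 5.05
eef_pos: [529.8, -126.2, 49.8]
eef_rot: [-2.328, -2.109, 0.0]
ft_force: [-0.3, 0.7, -0.7]
gripper_width: 85.3
grip_force: 0.0
```

Call:
drive_tool([
  [0,0,0,0,0],
  [0,0,0,0,0],
  [0,0,0,0,0],
  [0,0,0,0,0],
  [0,0,0,0,0],
  [0,0,0,0,0],
  [0,0,0,0,0],
  [0,0,0,0,0],
], newtons=80)

```text
clock: 5.85
eef_pos: [531.1, -126.5, 52.1]
eef_rot: [2.329, 2.105, 0.003]
ft_force: [-0.3, -0.5, 7.2]
gripper_width: 20.4
grip_force: 79.7
```

Call:
drive_tool([
  [0,0,0,-0.6,0],
  [0,0,0,-0.65,0],
  [0,0,0,0,-0.0235],
  [0,0,0,0,-0.0235],
  [0,0,0,0,-0.0235],
  [0,0,0,0,-0.0235],
  [0,0,0,0,-0.0235],
  [0,0,0,0,-0.0235],
])

```text
clock: 6.65
eef_pos: [529.8, -126.5, 76.5]
eef_rot: [-1.194, -2.906, 0.001]
ft_force: [-0.2, 0.2, -3.3]
gripper_width: 19.8
grip_force: 78.5
```

Call:
drive_tool([
  [0,0,0,0,-0.0235],
  [0,0,0,0,-0.0235],
  [0,0,0,0,-0.0235],
  [0,0,0,0,-0.0235],
  [0,0,0,0,-0.0235],
  [0,0,0,0,-0.008],
  [0,0,0,0,0],
  [0,0,0,0,0],
])

```text
clock: 7.45
eef_pos: [529.9, -126.6, 76.2]
eef_rot: [0.001, -3.141, 0.001]
ft_force: [-0.7, -0.7, -2.6]
gripper_width: 19.7
grip_force: 78.6
```

Call:
drive_tool([
  [0,0.15,1,0,0],
  [0,0.2,1,0,0],
  [0,0.2,1,0,0],
  [0,0.2,1,0,0],
  [0,0,0.8,0.2,0],
  [0,0,0,0.4,0],
  [0,0,0,0.4,0],
  [0,0,0,0,0],
])

```text
clock: 8.25
eef_pos: [513.8, -31.5, 54.6]
eef_rot: [0.001, -3.139, 0.001]
ft_force: [0.1, 0.4, -1.7]
gripper_width: 20.0
grip_force: 78.7
```

Run:
```python
from h import *
np.set_printoptions(precision=1,suppress=True)
o=get_obs();R=Ro.from_rotvec(o["eef_rot"]).as_matrix();print(o["eef_pos"],np.degrees(np.arctan2(R[1,0],R[0,0])),o["ft_force"],o["joint_pos"])
p,d=viewer.camera("wrist");W=cam("wrist",o);T=cam("top")
a,b=viewer.camera("top")
for c,s,m in blobs(brown(a),40,120): print(c,cast(T,[c],14)[0])
cv2.imwrite("pics/s1.png",np.hstack([cv2.resize(a[150:300,90:410],(480,225)),cv2.resize(p,(300,225))])[:,:,::-1])
```

```text
[513.8 -31.5  54.6] -179.95098935520036 [ 0.1  0.4 -1.7] [ 0.1  0.5 -0.1  2.   0.1  0.6  1.5]
[220.8 211.5] [570.8  78.8  14. ]
[215.6 235.2] [500.5  94.2  14. ]
[197.  250.9] [455.  148.3  14. ]
[219.8 253.5] [447.   81.9  14. ]
```

View pics/s1.png

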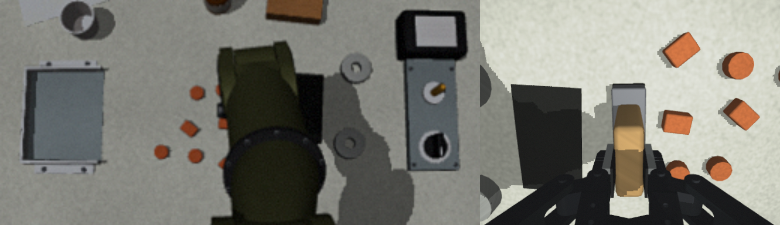

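Combined view: the squeegee is held upright at (628,140) in the wrist half, and the nearest block is at (677,122), ahead of the face. The bay is clear. Sweep 1 follows.

Call:
drive_tool([
  [0,-0.1,0.3,0,0],
  [0,-0.1,0.6,0,0],
  [0,0,0.6,0,0],
  [0,0,0.7,0,0],
  [0,0,0.7,0,0],
  [0,0,0.7,0,0],
  [0,0,0.7,0,0],
  [0,0,0.7,0,0],
])

```text
clock: 9.15
eef_pos: [518.4, 71.0, 55.9]
eef_rot: [0.004, -3.141, 0.0]
ft_force: [-0.2, -0.6, -2.2]
gripper_width: 20.0
grip_force: 78.8
```

Call:
drive_tool([
  [0,0,0.7,0,0],
  [0,0,0.7,0,0],
  [0,0,0.7,0,0],
  [0,0,0.7,0,0],
  [0,0,0.7,0,0],
  [0,0,0.7,0,0],
  [0,0,0.7,0,0],
  [0,0,0.7,0,0],
])

```text
clock: 9.95
eef_pos: [518.2, 182.8, 55.9]
eef_rot: [0.004, -3.142, 0.0]
ft_force: [0.6, -0.2, -2.3]
gripper_width: 19.8
grip_force: 78.7
```

Call:
drive_tool([
  [0,0,0.7,0,0],
  [0,0,0.7,0,0],
  [0,0,0.7,0,0],
  [0,0,0.7,0,0],
  [0,0,0.7,0,0],
  [0,0,0.7,0,0],
  [0,0,0.6,0,0],
  [0,0,0.4,0,0],
])

```text
clock: 10.75
eef_pos: [517.8, 287.3, 55.8]
eef_rot: [0.006, -3.142, -0.001]
ft_force: [0.4, -0.1, -1.9]
gripper_width: 19.7
grip_force: 78.7
```

```bash
cat > look.py <<'E'
from h import *
import sys
np.set_printoptions(precision=1,suppress=True)
o=get_obs();R=Ro.from_rotvec(o["eef_rot"]).as_matrix();print(o["clock"],o["eef_pos"],np.degrees(np.arctan2(R[1,0],R[0,0])),o["ft_force"],o["gripper_width"])
p,d=viewer.camera("wrist");W=cam("wrist",o);T=cam("top")
a,b=viewer.camera("top");s,_=viewer.camera("side");S=cam("side")
for c,q,m in blobs(brown(a),20,120): print("top",c,q[4],cast(T,[c],14)[0])
for c,q,m in blobs(brown(s),20,120):
    X=cast(S,[c],12)[0]
    if 380<X[0]<640 and -60<X[1]<420: print("side",c,q[4],X)
for c,q,m in blobs(brown(p),100,4000): print("wrist",c,q[4],cast(W,[c],17)[0])
np.savez("last.npz",a=a,s=s,p=p)
cv2.imwrite(f"pics/{sys.argv[1]}.png",np.hstack([cv2.resize(a[150:300,90:410],(480,225)),cv2.resize(p,(300,225))])[:,:,::-1])
E
python3 look.py s2
```

```text
10.75 [517.8 287.3  55.8] -179.7975332491113 [ 0.4 -0.1 -1.9] 19.71012782944617
top [297.4 152.9] 24 [ 748.8 -153.7   14. ]
top [238.1 209.2] 66 [577.3  27.9  14. ]
top [217.4 209.3] 57 [577.5  89.1  14. ]
top [197.  250.9] 68 [455.  148.3  14. ]
top [219.6 253.6] 63 [446.6  82.4  14. ]
top [240.7 258.2] 66 [432.7  21.1  14. ]
side [313.  223.4] 46 [433.7  16.7  12. ]
side [259.  237.9] 25 [581.3  89.8  12. ]
side [309.  238.3] 23 [444.6  80.5  12. ]
wrist [ 33.1 118. ] 1967 [457.1 154.9  17. ]
wrist [324.  202.3] 3291 [510.  332.2  17. ]
wrist [  4.8 281.9] 294 [570.7 110.9  17. ]
```

View pics/s2.png

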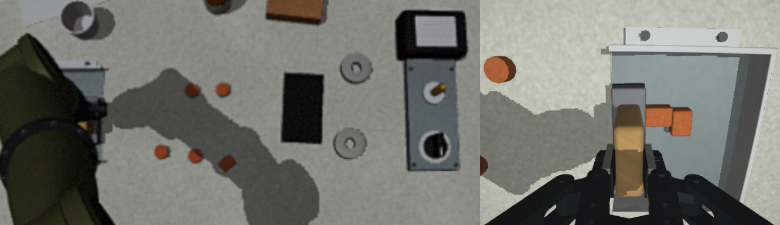

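Both blocks from sweep 1 are in the bay at wrist-half (658,116) and (681,121). Five pieces remain at the positions printed above. Next I return low and sweep the row nearest the robot.

Call:
drive_tool([
  [0,0,-0.2,-0.9,0],
  [0,0,-0.7,-0.9,0],
  [0,0.3,-1,0,0],
  [0,0.3,-1,0,0],
  [0,0.3,-1,0,0],
  [0,0.3,-1,0,0],
  [0,0.3,-1,0,0],
  [0,0.3,-1,0,0],
])

```text
clock: 11.7
eef_pos: [482.0, 145.7, 92.0]
eef_rot: [-0.002, 3.141, -0.001]
ft_force: [0.3, -0.6, -1.6]
gripper_width: 20.3
grip_force: 78.7
```

Call:
drive_tool([
  [0,0.3,-1,0,0],
  [0,0.3,-1,0,0],
  [0,0.3,-1,0,0],
  [0,0.3,-1,0,0],
  [0,0.3,-1,0,0],
  [0,0.3,-1,0,0],
  [0,0.3,-1,0,0],
  [0,0.2,-1,0,0],
])

```text
clock: 12.5
eef_pos: [436.0, -14.2, 92.1]
eef_rot: [0.002, -3.142, 0.001]
ft_force: [-0.3, 0.1, -2.2]
gripper_width: 20.2
grip_force: 78.7
```

Call:
drive_tool([
  [0,0,-0.7,0,0.018],
  [0,0,0,0,0.018],
  [0,0,0,0,0],
  [0,0,0,0.6,0],
  [0,0,0,0.7,0],
  [0,0,0,0.57,0],
  [0,0,0,0,0],
])

```text
clock: 13.2
eef_pos: [435.8, -26.4, 53.6]
eef_rot: [-0.345, -3.12, 0.0]
ft_force: [-0.2, -0.2, -2.1]
gripper_width: 20.2
grip_force: 78.7
```

Run:
```python
from h import *
np.set_printoptions(precision=1,suppress=True)
o=get_obs();print(o["eef_pos"])
p,d=viewer.camera("wrist");W=cam("wrist",o)
for c,q,m in blobs(brown(p),100,4000): print("wrist",c,q[4],cast(W,[c],17)[0])
```

```text
[435.8 -26.4  53.6]
wrist [325.  195.1] 1800 [432.5  20.2  17. ]
wrist [508.  188.7] 209 [454.1 136.2  17. ]
wrist [421.4 195.6] 1648 [446.2  80.   17. ]
wrist [446. 339.] 383 [563.5  91.7  17. ]
```

Call:
drive_tool([
  [0,0,0.4,0,0],
  [0,0,0.7,0,0],
  [0,0,0.7,0,0],
  [0,0,0.7,0,0],
  [0,0,0.7,0,0],
  [0,0,0.7,0,0],
  [0,0,0.7,0,0],
  [0,0,0.7,0,0],
])

```text
clock: 14.05
eef_pos: [460.7, 77.9, 55.0]
eef_rot: [0.35, 3.121, 0.0]
ft_force: [0.1, -0.3, -1.2]
gripper_width: 20.1
grip_force: 78.8
```

Call:
drive_tool([
  [0,0,0.7,0,0],
  [0,0,0.7,0,0],
  [0,0,0.7,0,0],
  [0,0,0.7,0,0],
  [0,0,0.7,0,0],
  [0,0,0.7,0,0],
  [0,0,0.7,0,0],
  [0,0,0.7,0,0],
])

```text
clock: 14.85
eef_pos: [485.3, 187.1, 54.4]
eef_rot: [-0.351, -3.122, 0.0]
ft_force: [-0.9, -0.5, -2.0]
gripper_width: 20.0
grip_force: 78.8
```

Call:
drive_tool([
  [0,0,0.7,0,0],
  [0,0,0.7,0,0],
  [0,0,0.7,0,0],
  [0,0,0.7,0,0],
  [0,0,0.6,0,-0.018],
  [0,0,0.6,0,-0.018],
  [0,0,0.6,0,0],
  [0,0,0.5,0,0],
])

```text
clock: 15.65
eef_pos: [507.6, 285.2, 56.2]
eef_rot: [0.001, 3.132, -0.0]
ft_force: [11.4, -4.7, 2.2]
gripper_width: 20.1
grip_force: 79.3
```

```bash
python3 look.py s3
```

```text
15.65 [507.6 285.2  56.2] 179.97802841869947 [11.4 -4.7  2.2] 20.06362569816172
top [238.1 209.3] 65 [576.8  27.6  14. ]
top [217.7 209.6] 62 [576.5  88.   14. ]
side [261.6 223.2] 35 [580.2  27.4  12. ]
side [260.1 237.4] 44 [578.4  87.4  12. ]
side [304.1 303.2] 84 [454.2 303.5  12. ]
wrist [283.  128.4] 1616 [454.  302.8  17. ]
wrist [  7.6 293.7] 552 [570.8 107.2  17. ]
```

View pics/s3.png

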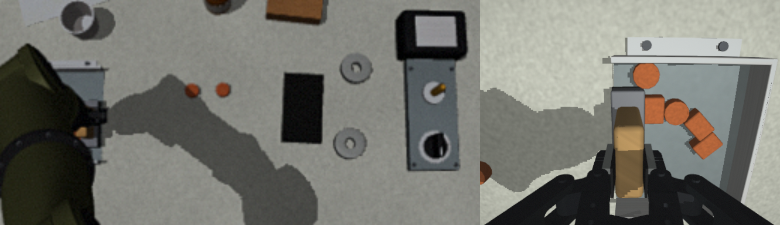

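Five pieces are in the bay, one of them beside the low wall at (645,75). The last two tablets are at top-half (193,90) and (222,89). I go back for those two.

Call:
drive_tool([
  [0,-0.4,-0.2,0,0],
  [0,0,-0.5,-0.9,0],
  [0,0,-0.8,-1,0],
  [0,-0.2,-1,0,0],
  [0,-0.2,-1,0,0],
  [0,-0.2,-1,0,0],
  [0,-0.2,-1,0,0],
  [0,-0.2,-1,0,0],
])

```text
clock: 16.6
eef_pos: [529.7, 155.9, 92.3]
eef_rot: [0.004, -3.141, 0.0]
ft_force: [-0.3, -0.3, -2.9]
gripper_width: 19.9
grip_force: 78.9
```

Call:
drive_tool([
  [0,-0.2,-1,0,0],
  [0,-0.2,-1,0,0],
  [0,-0.2,-1,0,0],
  [0,-0.2,-1,0,0],
  [0,-0.2,-1,0,0],
  [0,-0.2,-1,0,0],
  [0,0,-1,0,0],
  [0,0,-1,0,0],
])

```text
clock: 17.4
eef_pos: [554.2, -4.0, 92.2]
eef_rot: [0.004, -3.141, -0.0]
ft_force: [0.6, -0.1, -3.4]
gripper_width: 19.6
grip_force: 78.9
```

Call:
drive_tool([
  [0,0,-1,0,0],
  [0,0,0,0,0],
  [0,0,0,0.6,0],
  [0,0,0,0.7,0],
  [0,0,0,0.6,0],
  [0,0,0,0,0],
])

```text
clock: 18.0
eef_pos: [554.3, -22.3, 53.0]
eef_rot: [0.006, -3.141, -0.001]
ft_force: [-0.1, -0.1, -2.6]
gripper_width: 20.5
grip_force: 78.9
```

Run:
```python
from h import *
np.set_printoptions(precision=1,suppress=True)
o=get_obs();print(o["eef_pos"])
p,d=viewer.camera("wrist");W=cam("wrist",o)
for c,q,m in blobs(brown(p),100,4000): print("wrist",c,q[4],cast(W,[c],17)[0])
p,d=viewer.camera("side");W=cam("side",o)
for c,q,m in blobs(brown(p),20,200): 
  X=cast(W,[c],12)[0]
  if X[1]>-60: print("side",c,q[4],X)
```

```text
[554.3 -22.3  53. ]
wrist [416.3 244.1] 1540 [574.4  85.4  17. ]
wrist [328.7 246.2] 1468 [575.8  27.2  17. ]
side [196.4 206.9] 77 [785.2 -33.   12. ]
side [262.2 223.1] 38 [578.5  26.5  12. ]
side [260.4 237.9] 50 [577.5  89.5  12. ]
side [304.1 302.8] 82 [454.1 302.3  12. ]
```

Call:
drive_tool([
  [0,-0.2,0.3,0,0],
  [0,0,0.6,0,0],
  [0,0,0.7,0,0],
  [0,0,0.7,0,0],
  [0,0,0.7,0,0],
  [0,0,0.7,0,0],
  [0,0,0.7,0,0],
  [0,0,0.7,0,0],
])

```text
clock: 18.9
eef_pos: [558.0, 79.7, 54.5]
eef_rot: [-0.004, 3.142, -0.0]
ft_force: [-0.4, -0.3, -2.8]
gripper_width: 19.7
grip_force: 78.9
```

Call:
drive_tool([
  [0,0,0.7,0,0],
  [0,0,0.7,0,0],
  [0,0,0.7,0,0],
  [0,0,0.7,0,0],
  [0,0,0.7,0,0],
  [0,0,0.7,0,0],
  [0,0,0.7,0,0],
  [0,0,0.7,0,0],
])

```text
clock: 19.7
eef_pos: [557.7, 191.6, 54.5]
eef_rot: [0.004, -3.142, 0.0]
ft_force: [0.5, -0.6, -1.7]
gripper_width: 19.9
grip_force: 78.9
```

Call:
drive_tool([
  [0,0,0.7,0,0],
  [0,0,0.7,0,0],
  [0,0,0.7,0,0],
  [0,0,0.7,0,0],
  [0,0,0.7,0,0],
  [0,0,0.5,0,0],
])

```text
clock: 20.3
eef_pos: [557.3, 272.2, 54.4]
eef_rot: [0.005, -3.142, -0.001]
ft_force: [-0.2, 0.6, -2.0]
gripper_width: 19.9
grip_force: 78.9
```

Call:
drive_tool([
  [0,0,-0.3,0,0],
  [0,0,-0.5,-1,0],
  [0,0,-0.5,-1,0],
  [0,0,-1,0,0],
  [0,0,-1,0,0],
  [0,0,-1,0,0],
  [0,0,-1,0,0],
  [0,0,0,0,0],
])

```text
clock: 21.1
eef_pos: [558.0, 158.8, 94.5]
eef_rot: [-0.005, -3.141, 0.005]
ft_force: [0.6, -0.1, -2.6]
gripper_width: 19.8
grip_force: 79.0
```

```bash
python3 look.py s4
```

```text
21.1 [558.  158.8  94.5] 179.8048857745064 [ 0.6 -0.1 -2.6] 19.772284092662552
top [136.9 210.9] 72 [575.4 330.8  14. ]
side [304.2 302.8] 80 [453.8 302.3  12. ]
wrist [465.5  49.4] 1300 [454.9 302.1  17. ]
wrist [484.  107.6] 2160 [493.2 322.1  17. ]
wrist [456.6 215.7] 1981 [575.1 316.3  17. ]
```

View pics/s4.png

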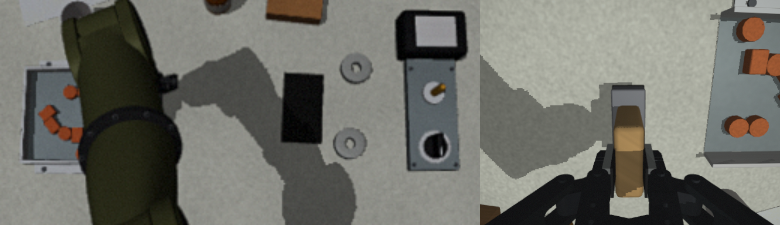

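All seven pieces are inside the bay; the one nearest the mouth is about 40 mm past it. The mat is free at top-half (303,108). I take the squeegee back to it.

Call:
drive_tool([
  [0,0.1,-1,0,0],
  [0,0.1,-1,0,0],
  [0,0.1,-1,0,0],
  [0,0.1,-1,0,0],
  [0,0.1,-1,0,0],
  [0,0.1,-1,0,0],
  [0,0.1,-1,0,0],
  [0,0.1,-1,0,0],
])

```text
clock: 22.05
eef_pos: [542.3, 4.7, 94.5]
eef_rot: [-0.007, 3.141, 0.001]
ft_force: [-0.0, -0.8, -2.0]
gripper_width: 20.0
grip_force: 79.0
```

Call:
drive_tool([
  [0,0.1,-1,0,0],
  [0,0,-1,0,0],
  [0,0,-1,0,0],
  [0,0,-1,0,0],
  [0,0,-1,0,0],
  [0,0,-1,0,0],
  [0,0,-0.2,0,0],
  [0,0,0,0,0],
])

```text
clock: 22.85
eef_pos: [540.7, -119.5, 94.4]
eef_rot: [-0.003, 3.142, 0.0]
ft_force: [-0.2, 0.1, -3.1]
gripper_width: 20.2
grip_force: 79.0
```

Call:
drive_tool([
  [0,0,0,0.7,0],
  [0,0,0,0.7,0],
  [0,0,0,0.4,0],
  [0,0,0,0.2,0],
  [0,0,0,0.05,0],
  [0,0,0,0.05,0],
  [0,0,0,0,0],
])

```text
clock: 23.55
eef_pos: [540.9, -119.4, 53.0]
eef_rot: [-0.004, 3.141, 0.0]
ft_force: [0.6, 1.0, -2.0]
gripper_width: 20.1
grip_force: 79.3
```

Call:
drive_tool([
  [0,0,-0.3,0,0],
  [0,0,0,0.05,0],
  [0,0,0,0.05,0],
  [0,0,0,0.05,0],
  [0,0,0,0,0],
])

```text
clock: 24.05
eef_pos: [542.2, -126.7, 52.2]
eef_rot: [-0.002, 3.137, -0.002]
ft_force: [-2.3, -0.4, 20.7]
gripper_width: 19.9
grip_force: 82.0
```

Call:
drive_tool([
  [1,0,0,0,0],
  [1,0,0,0,0],
  [1,0,0,0,0],
  [1,0,0,0,0],
  [1,0,0,0,0],
  [1,0,0,0,0],
  [1,0,0,0,0],
])

```text
clock: 24.75
eef_pos: [540.5, -125.7, 49.4]
eef_rot: [0.004, -3.141, -0.0]
ft_force: [-1.2, -0.0, 0.5]
gripper_width: 85.4
grip_force: 0.0
```

Call:
drive_tool([
  [1,0,0,-0.5,0],
  [1,0,0,-1,0],
  [1,0,0,-1,0],
  [1,0,0,-1,0],
  [1,0,0,-1,0],
  [1,0,0,-1,0],
  [1,0,0,-1,0],
  [1,0,0,0,0],
])

```text
clock: 25.55
eef_pos: [542.1, -126.0, 182.9]
eef_rot: [-0.004, 3.136, -0.002]
ft_force: [0.8, -0.8, 0.7]
gripper_width: 85.5
grip_force: 0.0
```

Call:
drive_tool([
  [1,0.4,-1,-0.5,0],
  [1,0.4,-1,-0.5,0],
  [1,0.4,-1,0,0],
  [1,0.2,-0.5,0,0],
  [1,0,0,0,0],
])

```text
clock: 26.05
eef_pos: [511.8, -197.2, 199.2]
eef_rot: [-0.0, -3.141, 0.001]
ft_force: [0.1, -0.4, 0.8]
gripper_width: 85.6
grip_force: 0.0
```

```bash
python3 look.py s5; python3 -c "
import cv2,numpy as np
z=np.load('last.npz');cv2.imwrite('pics/s5w.png',z['p'][:,:,::-1]);np.savez('w5.npz',p=z['p'])"
```

```text
26.05 [ 511.8 -197.2  199.2] 179.98375680863523 [ 0.1 -0.4  0.8] 85.55414913871859
top [294.6 153.7] 25 [ 746.5 -144.9   14. ]
top [144.8 252.1] 67 [452.4 302.9  14. ]
side [304.1 303.1] 87 [454.2 303.2  12. ]
```

View pics/s5w.png

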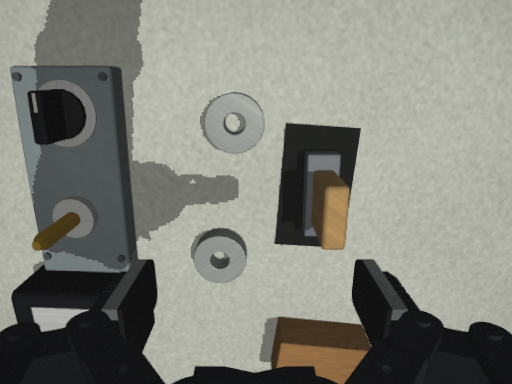

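Wrist view: the squeegee stands upright on the mat (325,205). The rings are at (235,123) and (220,256). The spindle base is at (73,218) with its tip near (40,245), and the knob is at (58,115) with its white line at the left end.

Run:
```python
from h import *
np.set_printoptions(precision=1,suppress=True)
o=get_obs();W=cam("wrist",o);z=np.load("last.npz");p=z["p"];a=z["a"];s=z["s"];T=cam("top");S=cam("side")
g=cv2.cvtColor(p,cv2.COLOR_RGB2GRAY)
def ell(m,lo=100,hi=1e5):
    cs,_=cv2.findContours(m.astype(np.uint8),cv2.RETR_CCOMP,cv2.CHAIN_APPROX_NONE)
    return [(cv2.fitEllipse(c),cv2.contourArea(c)) for c in cs if len(c)>15 and lo<cv2.contourArea(c)<hi]
# bores: dark regions near ring centres
for (x,y) in((235,123),(220,258)):
    c=g[y-16:y+17,x-16:x+17]; 
    e=ell(c<95,40,800); print("bore",[(np.array(k[0])+[x-16,y-16],k[1]) for k,_ in e],[cast(W,[np.array(k[0])+[x-16,y-16]],25)[0] for k,_ in e])
    r=cv2.HoughCircles(cv2.GaussianBlur(g,(3,3),0)[y-45:y+46,x-45:x+46],cv2.HOUGH_GRADIENT,1,50,param1=60,param2=12,minRadius=24,maxRadius=33)
    if r is not None: q=r[0,0,:2]+[x-45,y-45]; print("hough",q,r[0,0,2],cast(W,[q],25)[0])
h=cv2.cvtColor(p,cv2.COLOR_RGB2HSV)
m=(h[...,0]>12)&(h[...,0]<32)&(h[...,1]>110); m[:,150:]=0
for c,q,mm in blobs(m,60): 
    pts=np.argwhere(mm)[:,::-1]; i=pts[:,0].argsort()[:12]; print("spindle",c,q,"tip",pts[i].mean(0),cast(W,[pts[i].mean(0)],104)[0],"low",cast(W,[pts[pts[:,0].argsort()[-12:]].mean(0)],42)[0])
for n,C,im,roi in(("top",T,a,(190,225,365,400)),("side",S,s,(120,155,265,290))):
    hh=cv2.cvtColor(im,cv2.COLOR_RGB2HSV);m=(hh[...,0]>10)&(hh[...,0]<35)&(hh[...,1]>100);k=np.zeros_like(m);y0,y1,x0,x1=roi;k[y0:y1,x0:x1]=m[y0:y1,x0:x1]
    for c,q,mm in blobs(k,8): print(n,c,q)
cv2.imwrite("pics/k.png",cv2.resize(p[60:280,0:290],None,fx=2.7,fy=2.7,interpolation=cv2.INTER_CUBIC)[:,:,::-1])
```

```text
bore [] []
hough [234.5 122.5] 30.2 [ 469.6 -212.9   25. ]
bore [(array([219.1, 261.6]), (12.262735366821289, 19.24677276611328))] [array([ 622.2, -232.1,   25. ])]
hough [219.5 254.5] 28.0 [ 613.4 -231.4   25. ]
spindle [ 55.4 231.2] [ 33 212  47  38 816] tip [ 33.4 244. ] [ 563.6 -383.5  104. ] low [ 565.7 -374.2   42. ]
top [367.  191.3] [365 190   5   4  16]
top [374.6 195.1] [369 190  13  11  77]
top [383.4 191. ] [381 190   5   3  11]
top [386.2 199.7] [380 193  12  17  81]
top [372.1 210.4] [365 196  18  29 190]
top [384.4 205.9] [383 204   4   4   9]
top [367.2 212.2] [365 211   6   4  12]
top [384.6 216.6] [381 213   7   7  21]
top [377.6 219.7] [375 217   6   6  13]
top [383.6 221.9] [382 220   4   5  12]
side [278.  136.1] [277 128   3  16  41]
```

View pics/k.png

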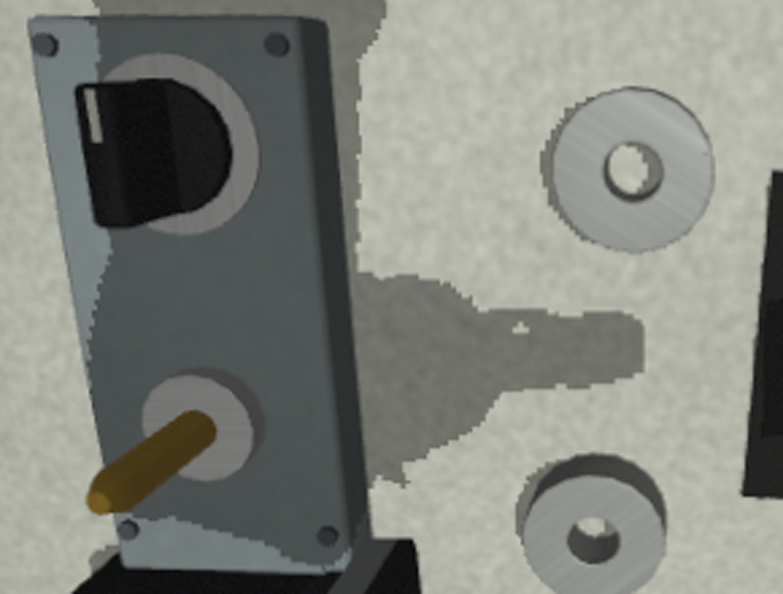

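Enlarged: the knob bar lies along world x with its white line at the upper-left. The ring tops are centred at crop (633,169) and (594,540). I move to hover over the nearer ring.

Call:
drive_tool([
  [1,0.6,-0.2,1,0],
  [1,0.6,-0.2,1,0],
  [1,0.6,-0.2,1,0],
  [1,0.3,-0.2,0.7,0],
  [1,0,0,0,0],
])

```text
clock: 26.7
eef_pos: [469.2, -210.7, 123.8]
eef_rot: [0.005, -3.138, -0.003]
ft_force: [0.6, 0.3, 0.8]
gripper_width: 85.5
grip_force: 0.0
```

```bash
cat > ring.py <<'E'
from h import *
import sys
np.set_printoptions(precision=1,suppress=True)
zt=float(sys.argv[1]); 
o=get_obs();p,d=viewer.camera("wrist");W=cam("wrist",o);print(o["eef_pos"])
np.savez("ring.npz",p=p)
g=cv2.GaussianBlur(cv2.cvtColor(p,cv2.COLOR_RGB2GRAY),(5,5),0)
c0=proj(W,[o["eef_pos"][0],o["eef_pos"][1],zt])[0]
f=192/np.tan(np.radians(29.22)); Z=(W[2]@np.array([*o["eef_pos"][:2],zt])+W[3])[2]
for nm,r in(("outer",30),("bore",10.5)):
    R=f*r/Z
    k=cv2.HoughCircles(g,cv2.HOUGH_GRADIENT,1.0,8,param1=60,param2=10,minRadius=int(R*.9),maxRadius=int(R*1.08)+1)
    if k is None: print(nm,None);continue
    for q in k[0]:
        if np.hypot(*(q[:2]-c0))<70: 
            X=cast(W,[q[:2]],zt)[0]; print(nm,q,X,"delta",delta(o,X)); break
E
python3 ring.py 25
```

```text
[ 469.2 -210.7  123.8]
outer [244.5 186.5  34.9] [ 468.4 -217.7   25. ] delta [ 0.  -0.4  4.9]
bore [246.5 186.5  13.2] [ 468.4 -216.1   25. ] delta [ 0.  -0.3  4.9]
```

Call:
drive_tool([
  [1,0,-0.33,1,0],
  [1,0,0,1,0],
  [1,0,0,1,0],
  [1,0,0,1,0],
  [1,0,0,1,0],
  [1,0,0,0.7,0],
  [1,0,0,0.5,0],
  [1,0,0,0,0],
])

```text
clock: 27.55
eef_pos: [471.3, -217.7, 1.0]
eef_rot: [0.006, -3.141, -0.001]
ft_force: [-0.2, 0.2, 0.2]
gripper_width: 85.2
grip_force: 0.0
```

Call:
drive_tool([
  [0,0,0,0,0],
  [0,0,0,0,0],
  [0,0,0,0,0],
  [0,0,0,0,0],
  [0,0,0,0,0],
  [0,0,0,0,0],
], newtons=80)

```text
clock: 28.15
eef_pos: [470.8, -218.5, 1.7]
eef_rot: [-0.004, 3.141, -0.0]
ft_force: [0.4, -0.2, 0.1]
gripper_width: 0.2
grip_force: 0.0
```

Call:
drive_tool([
  [0,0,0,-0.5,0],
  [0,0,0,-1,0],
  [0,0,0,-1,0],
  [0,0,0,-1,0],
  [0,0,0,-1,0],
  [0,0,0,-1,0],
  [0,0,0,-1,0],
  [0,0,0,0,0],
])

```text
clock: 28.95
eef_pos: [472.2, -219.1, 134.7]
eef_rot: [-0.004, 3.137, -0.003]
ft_force: [0.1, 0.6, 0.7]
gripper_width: -0.1
grip_force: 0.0
```

Run:
```python
from h import *
o=get_obs();print(o["eef_pos"],o["gripper_width"]);p,d=viewer.camera("wrist");np.savez("held.npz",p=p,pos=o["eef_pos"],rot=o["eef_rot"]);cv2.imwrite("pics/held.png",cv2.resize(p[120:384],None,fx=1.5,fy=1.5)[:,:,::-1])
```

```text
[ 472.19397178 -219.10614567  134.6624213 ] -0.11971763549669483
```

View pics/held.png

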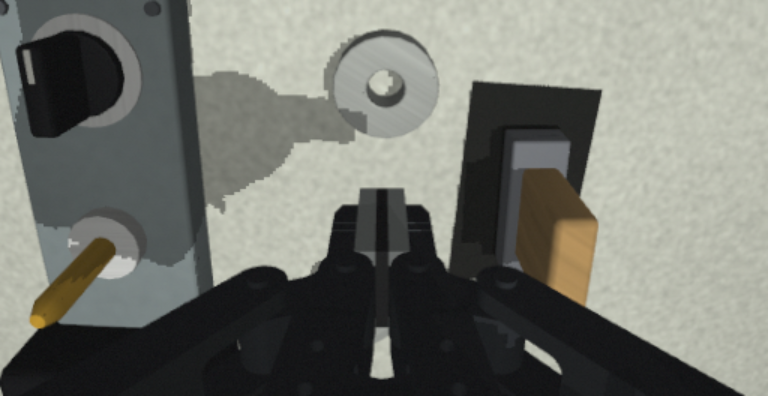

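The fingers are empty. A ring still lies on the bench at crop (386,85), so it was either squeezed out or the depth was off. I measure it again.

Run:
```python
from h import *
np.set_printoptions(precision=1,suppress=True)
o=get_obs();W=cam("wrist",o);z=np.load("held.npz")
for q in ([257.3,177.],[290,177],[224,177]): print(cast(W,[q],25)[0],cast(W,[q],0)[0])
p,d=viewer.camera("wrist");print(d[170:186:5,225:295:5]);np.savez("x.npz",d=d)
T=cam("top");a,b=viewer.camera("top");print(proj(T,[[468,-217,25],[620,-231,25]]))
s,ds=viewer.camera("side");S=cam("side");q=proj(S,[[468,-217,25],[620,-231,25]]);print(q)
c1=cv2.resize(a[150:300,250:410],(480,450));c2=cv2.resize(s[100:220,230:330],(300,360))
c=np.zeros((450,780,3),np.uint8);c[:,:480]=c1;c[:360,480:]=c2
cv2.imwrite("pics/chk.png",c[:,:,::-1])
```

```text
[ 466.  -215.7   25. ] [ 472.7 -215.4    0. ]
[ 465.9 -188.6   25. ] [ 472.6 -185.9    0. ]
[ 466.  -243.2   25. ] [ 472.7 -245.5    0. ]
[[283.2 282.8 282.9 282.  283.  308.6 307.3 307.7 283.3 283.  282.7 281.3
  282.4 282.5]
 [285.1 282.8 283.1 285.  286.  309.5 310.1 310.2 308.7 283.9 283.4 284.
  283.  283.8]
 [284.5 285.5 284.5 285.2 297.6 310.3 311.7 312.2 311.3 285.5 285.1 285.3
  284.4 284.3]
 [287.2 286.3 286.7 286.5 287.6 304.  308.3 308.4 297.8 287.3 287.  286.7
  287.3 286.2]]
[[322.7 244.4]
 [325.2 193.2]]
[[302.7 173.9]
 [257.3 169.9]]
```

View pics/chk.png

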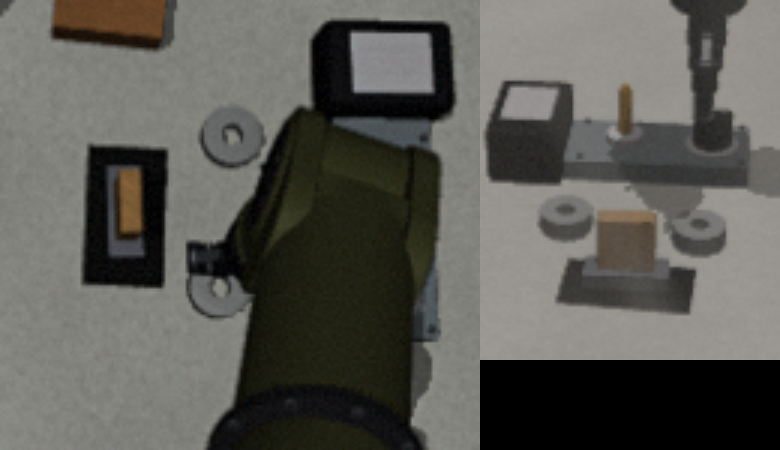

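Both views show the rings still in place and the squeegee upright. The ring was not pushed away, so the closing fingers must have passed over it. I retry lower, one step at a time.

Call:
drive_tool([
  [1,0.25,0.15,0,0],
  [1,0,0,0,0],
  [1,0,0,0,0],
  [1,0,0,1,0],
  [1,0,0,1,0],
  [1,0,0,1,0],
  [1,0,0,1,0],
  [1,0,0,1,0],
])

```text
clock: 29.95
eef_pos: [465.8, -215.5, 30.6]
eef_rot: [-0.004, 3.141, -0.0]
ft_force: [0.1, -0.2, -0.3]
gripper_width: 85.1
grip_force: 0.0
```

Call:
drive_tool([
  [1,0,0,0.8,0],
  [1,0,0,0.5,0],
  [1,0,0,0.5,0],
  [1,0,0,0,0],
  [0.65,0,0,0,0],
  [0.65,0,0,0,0],
  [0.65,0,0,0,0],
  [0.65,0,0,0,0],
])

```text
clock: 30.75
eef_pos: [466.3, -216.1, -3.5]
eef_rot: [-0.003, 3.14, -0.002]
ft_force: [-1.6, -0.8, 6.4]
gripper_width: 56.0
grip_force: 3.1
```

Run:
```python
from h import *
np.set_printoptions(precision=1,suppress=True,linewidth=200)
o=get_obs();W=cam("wrist",o);print(o["eef_pos"],o["gripper_width"],o["grip_force"],o["ft_force"])
p,d=viewer.camera("wrist")
K,D,R,t=W
u=[(x,y) for y in range(180,320,12) for x in range(110,420,16)]
X=[]
for x,y in u:
    zz=d[y,x]; v=cv2.undistortPoints(np.float64([[[x,y]]]),K,D)[0,0]; X.append(R.T@(np.array([v[0]*zz,v[1]*zz,zz])-t) if zz>0 else [0,0,np.nan])
X=np.array(X).reshape(-1,20,3); print("z");print(X[:,:,2]);print("x",X[:,9,0]);print("y",X[3,:,1])
cv2.imwrite("pics/last_candidate.png",p[:,:,::-1])
```

```text
[ 466.3 -216.1   -3.5] 55.97947830295348 3.11832599481356 [-1.6 -0.8  6.4]
z
[[-0.4 -1.2  0.3 -0.8 -1.1  0.1 -2.  -1.8 -0.3  0.  -0.7 -0.3 -1.9  0.  -1.2 -0.7 -0.6 -0.3 -1.  -0.2]
 [ 0.   0.2 -0.9 -0.2 -0.2 -0.2 -0.9 -1.1 -0.9 -0.6  0.5 -0.7 -1.4 -0.4 -0.2 -1.3 -0.7 -0.2 -0.8 -0.1]
 [-1.2 -0.9  0.6  0.4 -0.7 -1.2 -0.8  4.1 13.9 16.5 13.4 -1.3  0.2 -0.3 -0.4  0.  -0.1 -0.4 -0.5 -0.2]
 [ 0.1 -0.2  0.2 -0.9 -0.5 -0.8  2.2 22.1 24.1 23.6 23.6 20.9 -1.  -0.3  0.3 -1.  -0.7 -1.5  0.2 -0.5]
 [ 0.  -0.9  0.2 -1.5  0.2 -0.8 23.9 24.3 24.6 24.8 25.  23.6 19.6 -1.4  0.1  0.6 -0.3 -0.8 -0.3 -0.2]
 [-0.4  0.4 -0.1 -1.2  0.6 -0.8 24.1 24.8 24.1 24.6 24.3 24.3 25.4  0.4 -1.4 -0.8  0.4 -0.1  0.2  0. ]
 [-0.8 -0.4  0.2  0.  30.5 30.6 24.9 24.6 23.8  0.  25.1 23.3 24.6 30.1 31.9  0.4  0.9 -0.2 -0.9 -1.1]
 [-0.7  0.9 -1.1  0.  41.  31.  24.5 23.3  4.4 -0.1  9.2 24.  25.1 30.8 41.2  0.8  1.   0.5  0.6  0.3]
 [-0.2 -1.4 -0.2 43.9 50.6 32.5 23.1 24.  16.  11.2 18.8 24.5 25.3 32.2 50.  44.7  2.  -0.5  0.2  1.2]
 [-1.1 -0.6  0.3 58.4 58.9 35.  24.5 24.9 24.6 22.  23.8 23.4 24.2 34.1 58.1 59.   1.9  0.4  1.4  0.8]
 [-0.  -0.5 69.5 67.2 61.8 35.9 24.2 25.3 24.7 24.8 24.5 24.4 25.1 35.9 60.8 66.8 69.4  1.4  4.3  5.3]
 [-0.3 73.4 73.2 73.3 62.3 -0.3 -0.5 24.8 23.7 24.4 24.9 24.5 -1.5 -1.7 61.5 73.1 73.6 74.1 15.4 74.9]]
x [432.4 438.8 439.  442.1 447.2 453.1 471.8 479.  479.5 479.5 484.3 491.4]
y [-289.7 -281.5 -273.  -265.  -256.7 -248.5 -239.8 -229.7 -222.6 -215.7 -208.7 -201.4 -191.  -183.  -174.9 -166.3 -158.1 -149.4 -141.7 -133. ]
```

Call:
drive_tool([
  [0.5,0,0,0,0],
  [0.5,0,0,0,0],
  [0.4,0,0,0,0],
  [0,0,0,0,0],
  [0,0,0,0,0],
], newtons=60)

```text
clock: 31.3
eef_pos: [469.5, -213.2, 0.4]
eef_rot: [-0.007, 3.134, 0.001]
ft_force: [-2.4, 29.2, 51.6]
gripper_width: 6.4
grip_force: 25.8
```

Call:
drive_tool([
  [0,0,0,-0.2,0],
  [0,0,0,-0.3,0],
  [0,0,0,-0.5,0],
  [0,0,0,0,0],
])

```text
clock: 31.7
eef_pos: [466.3, -216.1, 16.6]
eef_rot: [-0.003, 3.14, -0.001]
ft_force: [0.7, -0.7, -0.9]
gripper_width: 0.1
grip_force: 0.0
```

```bash
cat > dm.py <<'E'
from h import *
np.set_printoptions(precision=1,suppress=True,linewidth=200)
def cloud(n="wrist"):
    o=get_obs();C=cam(n,o);p,d=viewer.camera(n);K,D,R,t=C
    yy,xx=np.mgrid[0:384,0:512];u=cv2.undistortPoints(np.float64(np.c_[xx.ravel(),yy.ravel()]).reshape(-1,1,2),K,D).reshape(-1,2)
    X=(np.c_[u,np.ones(len(u))]*d.ravel()[:,None]-t)@R; X[d.ravel()<=0]=np.nan
    return o,p,X.reshape(384,512,3)
E
python3 - <<'E'
from dm import *
for n in("wrist","top","side"):
    o,p,X=cloud(n)
    m=(abs(X[...,2]-25)<(3.5 if n=="wrist" else 6))&(X[...,1]<-150)&(X[...,1]>-310)&(X[...,0]>400)&(X[...,0]<680)
    for c,s,mm in blobs(m,60): Q=X[mm]; print(n,c,s,Q.min(0),Q.max(0),Q.mean(0))
print(o["eef_pos"])
E
```

```text
wrist [251.2 233.7] [ 195  194  116   95 5899] [ 438.9 -246.4   21.5] [ 491.5 -186.5   26.5] [ 459.5 -217.    24.4]
top [327.  194.2] [317 185  21  20 272] [ 587.6 -267.5   19.2] [ 645.6 -205.7   30.9] [ 616.6 -236.1   25.6]
side [258.  169.9] [250 165  17  11 135] [ 590.2 -268.6   19.1] [ 646.1 -203.6   26.7] [ 617.8 -234.2   22.9]
side [302.3 175.4] [294 170  18  11 136] [ 440.4 -243.8   19.2] [ 496.6 -184.4   26.9] [ 469.  -211.3   23.1]
[ 465.7 -215.8   15.6]
```

Call:
drive_tool([
  [0,0,0,-1,0],
  [0,0,0,-1,0],
  [0,0,0,-1,0],
  [0,0,0,-1,0],
  [0,0,0,0,0],
])

```text
clock: 32.35
eef_pos: [466.9, -216.1, 97.2]
eef_rot: [-0.003, 3.139, -0.002]
ft_force: [0.2, 0.5, 0.3]
gripper_width: 0.3
grip_force: 0.0
```

```bash
cat > fing.py <<'E'
from dm import *
o,p,X=cloud()
e=o["eef_pos"];print(e,o["gripper_width"])
m=(X[...,2]>e[2]-25)&(abs(X[...,0]-e[0])<40)&(abs(X[...,1]-e[1])<70)
for y0 in range(-60,60,8):
    k=m&(X[...,1]-e[1]>=y0)&(X[...,1]-e[1]<y0+8)
    if k.sum()>5: i=np.nanargmin(np.where(k,X[...,2],np.nan)); print(y0, (X.reshape(-1,3)[i]-e), divmod(i,512))
E
python3 fing.py
```

```text
[ 466.9 -216.1   97.2] 0.30807412505708653
-60 [-11.  -52.8  98.4] (np.int64(364), np.int64(48))
-52 [-10.9 -44.4  87.4] (np.int64(336), np.int64(97))
-44 [-11.  -36.6  78.2] (np.int64(316), np.int64(134))
-36 [-11.  -28.8  69.2] (np.int64(299), np.int64(166))
-28 [ -5.7 -20.5  66.7] (np.int64(308), np.int64(193))
-20 [ -6.3 -12.1  33.6] (np.int64(260), np.int64(225))
-12 [-10.4  -4.9  27.3] (np.int64(245), np.int64(242))
-4 [-10.1  -4.   26.6] (np.int64(245), np.int64(244))
4 [-10.1   5.   26.7] (np.int64(245), np.int64(264))
12 [-6.7 12.5 30.6] (np.int64(256), np.int64(281))
20 [-6.5 20.6 66.5] (np.int64(306), np.int64(312))
28 [-11.3  30.3  68.7] (np.int64(298), np.int64(343))
36 [-11.4  36.1  76.4] (np.int64(312), np.int64(367))
44 [-11.5  44.2  86.9] (np.int64(334), np.int64(406))
52 [-10.8  52.9  96.5] (np.int64(360), np.int64(452))
```

Call:
drive_tool([
  [0.7,0,0,0,0],
  [0.7,0,0,0,0],
  [0.7,0,0,0,0],
  [0.7,0,0,0,0],
  [0.7,0,0,0,0],
])

```text
clock: 32.9
eef_pos: [465.6, -215.4, 95.1]
eef_rot: [0.004, -3.141, -0.0]
ft_force: [-0.2, 0.0, 0.6]
gripper_width: 59.9
grip_force: 0.0
```

```bash
python3 fing.py
```

```text
[ 465.6 -215.4   95.1] 59.899972919688246
-60 [ -5.7 -52.6  72. ] (np.int64(316), np.int64(95))
-52 [ -5.8 -47.9  70. ] (np.int64(312), np.int64(111))
-44 [ -6.  -39.2  35.5] (np.int64(262), np.int64(162))
-36 [ -0.2 -29.6  28.4] (np.int64(266), np.int64(188))
-28 [-11.2 -27.9  79.7] (np.int64(318), np.int64(161))
-20 [ -8.9 -13.4  96.1] (np.int64(366), np.int64(201))
-12 [ -8.7 -11.1  95.9] (np.int64(366), np.int64(210))
-4 [-8.1 -3.7 96.6] (np.int64(370), np.int64(238))
4 [-8.9 10.4 96. ] (np.int64(366), np.int64(292))
12 [-8.4 16.  95.9] (np.int64(367), np.int64(313))
20 [-11.2  28.   81.8] (np.int64(323), np.int64(346))
28 [-1.7 30.5 28.2] (np.int64(263), np.int64(320))
36 [-10.4  36.1  32.4] (np.int64(250), np.int64(336))
44 [-6.3 44.1 44.1] (np.int64(272), np.int64(361))
52 [-5.6 52.1 71.5] (np.int64(316), np.int64(408))
```

Depth shows the real fingertips about 28 mm behind the reported TCP, so I must go that much lower.

Call:
drive_tool([
  [0.95,-0.1,0,0,0],
  [0.95,0,0,1,0],
  [0.95,0,0,1,0],
  [0.95,0,0,1,0],
  [0.95,0,0,1,0],
  [0.95,0,0,1,0],
  [0.95,0,0,0.4,0],
  [0.95,0,0,0.3,0],
])

```text
clock: 33.75
eef_pos: [467.7, -215.4, -19.0]
eef_rot: [0.004, -3.141, -0.0]
ft_force: [-0.1, 0.1, -0.2]
gripper_width: 81.3
grip_force: 0.0
```

Call:
drive_tool([
  [0.65,0,0,0,0],
  [0.65,0,0,0,0],
  [0.65,0,0,0,0],
  [0.65,0,0,0,0],
], newtons=60)

```text
clock: 34.15
eef_pos: [468.2, -216.0, -17.2]
eef_rot: [-0.003, 3.14, -0.002]
ft_force: [-2.6, -0.3, 6.9]
gripper_width: 58.0
grip_force: 63.4
```

Call:
drive_tool([
  [0,0,0,-0.3,0],
  [0,0,0,-0.8,0],
  [0,0,0,-1,0],
  [0,0,0,-1,0],
  [0,0,0,-1,0],
  [0,0,0,-1,0],
  [0,0,0,-1,0],
  [0,0,0,-0.8,0],
], newtons=80)

```text
clock: 34.95
eef_pos: [467.6, -215.2, 121.0]
eef_rot: [-0.004, 3.141, -0.0]
ft_force: [-0.4, 0.4, -4.1]
gripper_width: 57.1
grip_force: 86.2
```

```bash
cat > meas.py <<'E'
from dm import *
o,p,X=cloud();e=o["eef_pos"];print(e,o["gripper_width"])
h=cv2.cvtColor(p,cv2.COLOR_RGB2HSV)
# held ring: bore & outline by depth
m=(X[...,2]>e[2]+28)&(X[...,2]<e[2]+58)&(abs(X[...,0]-e[0])<36)&(abs(X[...,1]-e[1])<28)
Q=X[m]
if len(Q):
    zt=np.percentile(Q[:,2],60);k=m&(abs(X[...,2]-zt)<3);print("ring z",zt-e[2],X[k].min(0)-e,X[k].max(0)-e)
# spindle: brass
b=(h[...,0]>12)&(h[...,0]<32)&(h[...,1]>110)&(X[...,1]<-300)
for c,s,mm in blobs(b,60):
    Q=X[mm]; zz=np.nanpercentile(Q[:,2],99.5); t=Q[Q[:,2]>zz-8]; print("spindle px",c,"z max",zz,"top pts",t.mean(0),[Q[abs(Q[:,2]-z)<3].mean(0) for z in(60,80,95)])
# flange: bright disc at 42
f=(abs(X[...,2]-42)<3)&(X[...,1]<-330)&(X[...,0]>520)&(X[...,0]<620)
for c,s,mm in blobs(f,60): Q=X[mm]; print("flange",s[4],Q.min(0),Q.max(0))
kb=(X[...,2]>68)&(X[...,2]<82)&(X[...,1]<-320)&(X[...,0]<530)
for c,s,mm in blobs(kb,60): Q=X[mm]; print("bar top",s,Q.min(0),Q.max(0),Q.mean(0))
np.savez("meas.npz",p=p,X=X)
E
python3 meas.py
```

```text
[ 467.6 -215.2  121. ] 57.12695434868723
ring z 41.4445355948513 [-29.1 -28.   38.5] [30.7 28.  43.9]
spindle px [ 33.3 324.8] z max 106.14906809949085 top pts [ 560.5 -382.2  102.5] [array([ 558.1, -379.7,   59.9]), array([ 558.1, -379.8,   80.1]), array([ 557.9, -380.4,   95.1])]
flange 1102 [ 540.4 -406.4   39. ] [ 583.4 -361.8   44.9]
bar top [   0  159   28   67 1353] [ 434.5 -388.3   68. ] [ 481.3 -373.5   76.5] [ 457.9 -378.7   73.2]
```

Call:
drive_tool([
  [0,-0.7,-0.7,0,0],
  [0,-1,-1,0,0],
  [0,-1,-1,0,0],
  [0,-1,-1,0,0],
  [0,-1,-1,0,0],
  [0,0,0,0,0],
  [0,0,0,0,0],
])

```text
clock: 35.7
eef_pos: [561.3, -308.9, 118.4]
eef_rot: [0.003, -3.14, -0.002]
ft_force: [-1.1, 0.5, -4.0]
gripper_width: 57.0
grip_force: 86.3
```

```bash
python3 meas.py
```

```text
[ 561.3 -308.9  118.4] 56.99949471924772
ring z 41.341756660031805 [-29.1 -28.   38.4] [30.7 28.  44.2]
spindle px [138.3 213.7] z max 106.5598639288375 top pts [ 561.  -382.6  103.2] [array([ 558.2, -379.8,   60.1]), array([ 558.2, -379.8,   80. ]), array([ 558.6, -380.4,   95.5])]
flange 1811 [ 540.6 -405.6   39. ] [ 584.2 -362.1   44.9]
bar top [ 114    0   30   83 2085] [ 435.8 -389.    68. ] [ 480.6 -374.    76.8] [ 457.8 -380.5   73.8]
```

Call:
drive_tool([
  [0,0,-0.8,0,0],
  [0,0,-1,0,0],
  [0,0,-1,0,0],
  [0,0,-0.75,0,0],
  [0,-0.02,-0.2,0,0],
  [0,0,0,0,0],
  [0,0,0,0,0],
])

```text
clock: 36.45
eef_pos: [562.8, -382.8, 119.4]
eef_rot: [0.006, -3.142, -0.002]
ft_force: [-0.1, -0.0, -4.3]
gripper_width: 57.2
grip_force: 86.4
```

Run:
```python
from dm import *
for i in range(6):
    viewer.camera("side"); o=get_obs(); print(o["eef_pos"],o["eef_rot"])
o,p,X=cloud();e=o["eef_pos"]
m=(X[...,2]>e[2]+38)&(X[...,2]<e[2]+45)&(abs(X[...,0]-e[0])<36)&(abs(X[...,1]-e[1])<28)
print(X[m].min(0),X[m].max(0))
h=cv2.cvtColor(p,cv2.COLOR_RGB2HSV);b=(h[...,0]>12)&(h[...,0]<32)&(h[...,1]>110)
for c,s,mm in blobs(b,10): print(c,s,np.nanmean(X[mm],0))
```

```text
[ 563.  -382.7  119.5] [-0.   3.1  0. ]
[ 563.  -382.7  119.5] [-0.   3.1  0. ]
[ 563.  -382.9  119.6] [-0.   3.1  0. ]
[ 562.9 -383.2  119.6] [-0.   3.1  0. ]
[ 562.9 -383.4  119.6] [-0.   3.1  0. ]
[ 562.8 -383.6  119.6] [-0.   3.1  0. ]
[ 533.7 -411.6  157.6] [ 594.  -355.6  164.5]
[252.2 193.8] [242 186  21  16 249] [ 555.6 -384.4   61. ]
[494.1 340.9] [ 464  323   48   51 1262] [ 712.7 -152.6   28.3]
```

Call:
drive_tool([
  [0,0.05,-0.03,0.5,0],
  [0,0,0,0.5,0],
  [0,0,0,0.4,0],
  [0,0,0,0.4,0],
  [0,0,0,0.4,0],
  [0,0,0,0.4,0],
  [0,0,0,0,0],
])

```text
clock: 37.5
eef_pos: [560.8, -384.3, 65.9]
eef_rot: [0.004, -3.14, -0.002]
ft_force: [-1.1, 0.3, -3.5]
gripper_width: 56.9
grip_force: 86.4
```

Call:
drive_tool([
  [0,0,0,0.4,0],
  [0,0,0,0.5,0],
  [0,0,0,0.5,0],
  [0,0,0,0.3,0],
  [0,0,0,0.15,0],
  [0,0,0,0.1,0],
  [0,0,0,0,0],
])

```text
clock: 38.2
eef_pos: [561.6, -384.8, 28.4]
eef_rot: [0.004, -3.142, 0.0]
ft_force: [-0.2, 0.5, -3.8]
gripper_width: 57.2
grip_force: 86.4
```

Call:
drive_tool([
  [0,0,0,0.08,0],
  [0,0,0,0.06,0],
  [0,0,0,0,0],
])

```text
clock: 38.5
eef_pos: [561.5, -384.8, 25.7]
eef_rot: [0.004, -3.142, 0.0]
ft_force: [0.0, 0.6, -3.9]
gripper_width: 57.0
grip_force: 86.4
```

Call:
drive_tool([
  [0.8,0,0,0,0],
  [0.95,0,0,0,0],
  [0.95,0,0,0,0],
  [0.95,0,0,0,0],
  [0.95,0,0,0,0],
])

```text
clock: 39.0
eef_pos: [561.7, -384.9, 25.9]
eef_rot: [-0.004, 3.141, -0.0]
ft_force: [-0.4, -0.4, -0.2]
gripper_width: 81.1
grip_force: 0.0
```

Call:
drive_tool([
  [0.95,0,0,-0.6,0],
  [0.95,0,0,-1,0],
  [0.95,0,0,-1,0],
  [0.95,0,0,-1,0],
  [0.95,0,0,-1,0],
  [0.95,0,0,-0.9,0],
  [0.95,0,0,0,0],
])

```text
clock: 39.7
eef_pos: [563.1, -385.9, 139.7]
eef_rot: [-0.004, 3.137, -0.005]
ft_force: [-0.1, -0.4, 0.1]
gripper_width: 81.3
grip_force: 0.0
```

Call:
drive_tool([
  [0.95,-0.4,1,0,0],
  [0.95,-0.4,1,0,0],
  [0.95,-0.4,1,0,0],
  [0.95,-0.4,1,0,0],
  [0.95,-0.4,1,0,0],
  [0.95,-0.4,1,0,0],
  [0.95,-0.4,1,0,0],
  [0.95,0,0.5,0,0],
])

```text
clock: 40.5
eef_pos: [618.1, -231.7, 135.3]
eef_rot: [-0.009, 3.141, 0.002]
ft_force: [0.2, 0.1, 0.0]
gripper_width: 81.0
grip_force: 0.0
```

```bash
cat > rings.py <<'E'
from dm import *
for n in("wrist","side","top"):
    o,p,X=cloud(n);print(n,o["eef_pos"])
    for zt in (25,67,92):
        tol=3.5 if n=="wrist" else 5
        m=(abs(X[...,2]-zt)<tol)&(X[...,1]<-150)&(X[...,1]>-420)&(X[...,0]>400)&(X[...,0]<680)
        for c,s,mm in blobs(m,60): Q=X[mm]; print(zt,c,s[4],Q.min(0),Q.max(0),(Q.min(0)+Q.max(0))/2)
E
python3 rings.py
```

```text
wrist [ 618.1 -231.7  135.3]
25 [126.7 117.2] 1070 [ 478.7 -338.6   21.5] [ 679.8 -320.9   28.5] [ 579.2 -329.7   25. ]
25 [223.4 224.4] 2575 [ 631.1 -287.3   21.6] [ 680.  -228.1   27. ] [ 655.6 -257.7   24.3]
67 [ 40.1 119.1] 4174 [ 532.7 -411.5   63.5] [ 592.6 -353.8   69.1] [ 562.7 -382.7   66.3]
67 [ 40.2 120.2] 142 [ 554.9 -384.2   63.5] [ 570.3 -375.8   70.5] [ 562.6 -380.    67. ]
67 [ 84.3 224.7] 966 [ 631.9 -419.9   63.5] [ 672.8 -320.2   70.5] [ 652.4 -370.1   67. ]
92 [ 16.3 123.9] 183 [ 554.7 -384.2   88.5] [ 570.1 -375.8   95.5] [ 562.4 -380.    92. ]
side [ 617.7 -230.7  135.3]
25 [287.3 150.6] 563 [ 412.4 -420.    20. ] [ 633.7 -327.1   30. ] [ 523.  -373.6   25. ]
25 [247.3 166. ] 107 [ 631.  -291.1   20. ] [ 679.6 -227.1   26.3] [ 655.3 -259.1   23.2]
67 [277.8 138.3] 95 [ 531.9 -414.3   62.3] [ 589.9 -353.6   69.9] [ 560.9 -383.9   66.1]
top [ 617.2 -232.7  135.4]
```

Ring 1 is seated, with its top at 66 mm. Ring 2 has been knocked to about (661,-257), so I follow it.

Call:
drive_tool([
  [0.82,-0.8,-0.4,0,0],
  [0.82,-0.8,-0.5,0,0],
  [0.82,-0.55,-0.38,0,0],
  [0.82,0,0,0,0],
  [0.82,0,0,0,0],
])

```text
clock: 41.15
eef_pos: [659.2, -261.6, 135.2]
eef_rot: [0.001, -3.14, 0.001]
ft_force: [-1.3, -0.1, -0.2]
gripper_width: 70.3
grip_force: 0.0
```

Run:
```python
from dm import *
o,p,X=cloud();print(o["eef_pos"],o["gripper_width"],o["joint_pos"])
m=(abs(X[...,2]-25)<3.5)&(X[...,1]<-190)&(X[...,1]>-312)&(X[...,0]>600)&(X[...,0]<720)
for c,s,mm in blobs(m,60): Q=X[mm]; print(c,s[4],Q.min(0),Q.max(0),(Q.min(0)+Q.max(0))/2)
m=(X[...,2]>35)&(X[...,2]<80)&(X[...,0]>630)&(X[...,0]<700)&(X[...,1]<-290);print("housing",np.nanmax(X[m],0))
```

```text
[ 659.2 -261.6  135.2] 70.30480745059724 [ 0.4  0.7 -0.   1.3  0.   1.1  1.9]
[258.1 183.4] 3290 [ 631.3 -287.4   21.5] [ 690.5 -228.    26.7] [ 660.9 -257.7   24.1]
housing [ 700.  -320.6   78.7]
```

Call:
drive_tool([
  [0.82,-0.08,0.2,0.6,0],
  [0.82,0,0,1,0],
  [0.82,0,0,1,0],
  [0.82,0,0,1,0],
  [0.82,0,0,1,0],
  [0.82,0,0,1,0],
  [0.82,0,0,1,0],
  [0.82,0,0,0.6,0],
])

```text
clock: 42.0
eef_pos: [660.8, -254.5, -10.2]
eef_rot: [0.005, -3.14, -0.003]
ft_force: [0.1, 1.7, 1.5]
gripper_width: 70.2
grip_force: 0.0
```

Call:
drive_tool([
  [0.82,0,0,0.4,0],
  [0.82,0,0,0,0],
])

```text
clock: 42.2
eef_pos: [661.2, -254.1, -17.7]
eef_rot: [0.006, -3.14, -0.004]
ft_force: [-0.2, 5.3, -2.1]
gripper_width: 70.2
grip_force: 0.4
```

Call:
drive_tool([
  [0.65,0,0,0,0],
  [0.5,0,0,0,0],
  [0.5,0,0,0,0],
  [0.5,0,0,0,0],
], newtons=80)

```text
clock: 42.6
eef_pos: [662.0, -257.0, -14.9]
eef_rot: [-0.003, 3.141, -0.002]
ft_force: [-1.7, 1.5, 6.5]
gripper_width: 56.8
grip_force: 84.6
```

Call:
drive_tool([
  [0,0,0,-0.3,0],
  [0,0,0,-0.8,0],
  [0,0,0,-1,0],
  [0,0,0,-1,0],
  [0,0,0,-1,0],
  [0,0,0,-1,0],
  [0,0,0,-1,0],
  [0,0,0,-1,0],
])

```text
clock: 43.4
eef_pos: [661.8, -256.4, 127.6]
eef_rot: [-0.004, 3.141, -0.001]
ft_force: [0.9, -0.2, -4.5]
gripper_width: 56.9
grip_force: 85.9
```

Call:
drive_tool([
  [0,0.5,-0.7,0,0],
  [0,0.8,-1,0,0],
  [0,0.8,-1,0,0],
  [0,0.8,-1,0,0],
  [0,0.8,-1,0,0],
  [0,0.8,-1,0,0],
  [0,0.5,-0.6,0,0],
  [0,0,0,0,0],
])

```text
clock: 44.2
eef_pos: [558.8, -386.3, 125.5]
eef_rot: [-0.004, -3.139, 0.003]
ft_force: [-0.1, 0.1, -2.7]
gripper_width: 57.0
grip_force: 85.9
```

Call:
drive_tool([
  [0,0,0,0,0],
  [0,0,0,0,0],
  [0,0,0,0,0],
])

```text
clock: 44.5
eef_pos: [563.2, -380.9, 125.6]
eef_rot: [-0.007, 3.141, 0.001]
ft_force: [0.0, 0.1, -4.6]
gripper_width: 57.1
grip_force: 86.0
```

```bash
cat > over.py <<'E'
from dm import *
for i in range(3): viewer.camera("side")
o,p,X=cloud();e=o["eef_pos"];print(e,o["gripper_width"])
m=(X[...,2]>e[2]+34)&(X[...,2]<e[2]+47)&(abs(X[...,0]-e[0])<36)&(abs(X[...,1]-e[1])<28)
print("ring",X[m].min(0),X[m].max(0),(X[m].min(0)+X[m].max(0))/2, "top",np.median(X[m][:,2])-e[2])
h=cv2.cvtColor(p,cv2.COLOR_RGB2HSV);b=(h[...,0]>12)&(h[...,0]<32)&(h[...,1]>110)
for c,s,mm in blobs(b,10):
    if np.nanmean(X[mm],0)[1]<-300: print(c,s,np.nanmean(X[mm],0))
E
python3 over.py
```

```text
[ 562.7 -381.6  125.6] 56.89404997894311
ring [ 531.8 -409.6  159.6] [ 592.2 -353.6  172.6] [ 562.  -381.6  166.1] top 39.26538262938746
[249.2 192.6] [240 189  20   9 118] [ 555.7 -384.5   64.2]
```

Call:
drive_tool([
  [0,-0.03,-0.13,0.3,0],
  [0,0,0,0.5,0],
  [0,0,0,0.4,0],
  [0,0,0,0.4,0],
  [0,0,0,0.4,0],
  [0,0,0,0.4,0],
  [0,0,0,0,0],
])

```text
clock: 45.4
eef_pos: [562.0, -384.4, 76.0]
eef_rot: [0.004, -3.139, -0.002]
ft_force: [-0.4, 0.7, -3.5]
gripper_width: 56.9
grip_force: 85.9
```

Call:
drive_tool([
  [0,0,0,0.4,0],
  [0,0,0,0.3,0],
  [0,0,0,0.2,0],
  [0,0,0,0.1,0],
  [0,0,0,0,0],
])

```text
clock: 45.9
eef_pos: [562.6, -384.9, 57.3]
eef_rot: [0.004, -3.141, -0.0]
ft_force: [0.0, 0.1, -3.3]
gripper_width: 57.2
grip_force: 86.0
```

Call:
drive_tool([
  [0,0,0,0.1,0],
  [0,0,0,0.08,0],
  [0,0,0,0.03,0],
  [0,0,0,0,0],
])

```text
clock: 46.3
eef_pos: [562.7, -385.0, 53.5]
eef_rot: [0.004, -3.141, -0.0]
ft_force: [0.1, 0.5, -3.5]
gripper_width: 56.7
grip_force: 86.0
```

Call:
drive_tool([
  [0.8,0,0,0,0],
  [0.95,0,0,0,0],
  [0.95,0,0,0,0],
  [0.95,0,0,0,0],
  [0.95,0,0,0,0],
])

```text
clock: 46.8
eef_pos: [562.9, -385.1, 53.7]
eef_rot: [-0.004, 3.141, -0.0]
ft_force: [0.7, 0.4, 0.5]
gripper_width: 81.0
grip_force: 0.0
```

Call:
drive_tool([
  [0.95,0,0,-0.6,0],
  [0.95,0,0,-1,0],
  [0.95,0,0,-1,0],
  [0.95,0,0,-1,0],
  [0.95,0,0,-0.8,0],
  [0.95,0,0,0,0],
])

```text
clock: 47.4
eef_pos: [564.2, -386.0, 145.1]
eef_rot: [-0.004, 3.137, -0.005]
ft_force: [0.1, -0.1, 0.4]
gripper_width: 81.0
grip_force: 0.0
```

Call:
drive_tool([
  [0.95,0.8,0,0,0],
  [0.95,1,0,0,0],
  [0.95,1,0,0,0],
  [0.95,1,0,0,0],
  [0.95,0.8,0,0,0],
  [0.95,0,0,0,0],
  [0.95,0,0,0,0],
])

```text
clock: 48.1
eef_pos: [471.0, -385.2, 141.4]
eef_rot: [-0.004, 3.141, 0.0]
ft_force: [-0.5, 0.6, 0.8]
gripper_width: 81.2
grip_force: 0.0
```

Run:
```python
from dm import *
for n in("side","wrist","top"):
    o,p,X=cloud(n);print(n,o["eef_pos"])
    for lo,hi in((87,97),(62,72)):
        m=(X[...,2]>lo)&(X[...,2]<hi)&(abs(X[...,0]-562)<45)&(abs(X[...,1]+384)<45)
        for c,s,mm in blobs(m,40): Q=X[mm]; print(lo,s[4],Q.min(0),Q.max(0),(Q.min(0)+Q.max(0))/2)
    m=(X[...,2]>70)&(X[...,2]<80)&(abs(X[...,0]-458)<32)&(abs(X[...,1]+384)<30)
    for c,s,mm in blobs(m,40):
        Q=X[mm]; r=cv2.minAreaRect(Q[:,:2].astype(np.float32)); print("bar",s[4],Q.min(0),Q.max(0),r)
```

```text
side [ 471.  -385.2  141.4]
87 103 [ 532.2 -414.5   87.2] [ 589.7 -350.3   96. ] [ 560.9 -382.4   91.6]
62 42 [ 531.8 -386.9   62.5] [ 589.  -353.3   71.8] [ 560.4 -370.1   67.1]
wrist [ 471.6 -385.   141.4]
87 3775 [ 532.2 -414.    87. ] [ 592.8 -355.2   97. ] [ 562.5 -384.6   92. ]
62 404 [ 531.9 -412.2   62. ] [ 554.  -355.3   72. ] [ 543.  -383.8   67. ]
bar 1201 [ 434.3 -388.9   70.3] [ 480.5 -374.6   77.3] ((457.37579345703125, -381.60321044921875), (13.95289134979248, 46.17991638183594), 88.59423065185547)
top [ 471.8 -384.9  141.3]
87 299 [ 531.2 -413.3   87.1] [ 589.5 -355.    96.9] [ 560.4 -384.1   92. ]
bar 66 [ 432.4 -390.2   70.9] [ 471.9 -374.2   79.6] ((452.194091796875, -382.5982666015625), (15.822504997253418, 39.70542526245117), 88.38385009765625)
```

Both weights are seated, with the upper one's top at 92 mm. The knob bar is centred at (457.4, -381.6). Next I grip the knob.

Call:
drive_tool([
  [0.5,0.7,0.17,0,0],
  [0.5,0,0,0,0],
  [0.5,0,0,0.8,0],
  [0.5,0,0,1,0],
  [0.5,0,0,1,0],
  [0.5,0,0,0.2,0],
  [0.5,0,0,0,0],
])

```text
clock: 48.95
eef_pos: [457.1, -381.6, 81.0]
eef_rot: [0.005, -3.141, -0.001]
ft_force: [-0.1, -0.2, -0.4]
gripper_width: 42.6
grip_force: 0.0
```

Call:
drive_tool([
  [0.5,0,0,0.8,0],
  [0.5,0,0,0.9,0],
  [0.5,0,0,0.8,0],
  [0.5,0,0,0.3,0],
  [0.5,0,0,0,0],
])

```text
clock: 49.45
eef_pos: [457.0, -381.9, 25.6]
eef_rot: [0.004, -3.141, -0.0]
ft_force: [-0.3, -0.2, 0.9]
gripper_width: 42.7
grip_force: 0.0
```

Call:
drive_tool([
  [0,0,0,0,0],
  [0,0,0,0,0],
  [0,0,0,0,0],
  [0,0,0,0,0],
  [0,0,0,0,0],
], newtons=60)

```text
clock: 49.95
eef_pos: [457.4, -382.5, 26.8]
eef_rot: [-0.002, 3.14, -0.002]
ft_force: [0.4, 0.1, 6.5]
gripper_width: 12.9
grip_force: 59.0
```

Call:
drive_tool([
  [0,0,0,0,0.015],
  [0,0,0,0,0.02],
  [0,0,0,0,0.022],
  [0,0,0,0,0.022],
  [0,0,0,0,0.022],
  [0,0,0,0,0.022],
  [0,0,0,0,0.022],
  [0,0,0,0,0.022],
])

```text
clock: 50.75
eef_pos: [457.4, -382.6, 26.8]
eef_rot: [1.577, 2.715, -0.0]
ft_force: [0.6, 0.2, 5.1]
gripper_width: 13.2
grip_force: 58.5
```

Call:
drive_tool([
  [0,0,0,0,0.018],
  [0,0,0,0,0.008],
  [0,0,0,0,0],
  [0,0,0,0,0],
])

```text
clock: 51.15
eef_pos: [457.4, -382.6, 26.8]
eef_rot: [1.786, 2.582, -0.0]
ft_force: [-0.6, -0.5, 6.9]
gripper_width: 12.8
grip_force: 58.8
```

Run:
```python
from dm import *
o=get_obs();R=Ro.from_rotvec(o["eef_rot"]).as_matrix();print(np.degrees(np.arctan2(R[1,0],R[0,0])),o["moment"],o["ft_force"],o["gripper_width"],o["joint_pos"])
```

```text
110.65345847627155 [-0.   0.2 -0.2] [-0.6 -0.5  6.9] 12.819161274379805 [ 0.5  0.7  0.3  1.8 -0.3  0.7  1.3]
```

Call:
drive_tool([
  [0.5,0,0,0,0],
  [0.5,0,0,0,0],
  [0.5,0,0,0,0],
  [0.5,0,0,0,0],
  [0.5,0,0,0,0],
])

```text
clock: 51.65
eef_pos: [456.7, -381.8, 25.4]
eef_rot: [-1.787, -2.584, 0.0]
ft_force: [-0.6, 0.2, 0.1]
gripper_width: 42.5
grip_force: 0.0
```

Call:
drive_tool([
  [0.5,0,0,-0.6,0],
  [0.5,0,0,-1,0],
  [0.5,0,0,-1,0],
  [0.5,0,0,-1,0],
  [0.5,0,0,-1,0],
  [0.5,0,0,-1,0],
  [0.5,0,0,-1,0],
  [0.5,0,0,0,0],
])

```text
clock: 52.45
eef_pos: [457.8, -383.3, 161.1]
eef_rot: [1.784, 2.579, -0.001]
ft_force: [0.5, -0.7, 0.6]
gripper_width: 42.8
grip_force: 0.0
```

```bash
cat > fin.py <<'E'
from dm import *
for n in("wrist","side","top"):
    o,p,X=cloud(n);print(n,o["clock"],o["eef_pos"])
    C=cam(n,o)
    m=(X[...,2]>70)&(X[...,2]<80)&(np.hypot(X[...,0]-458,X[...,1]+382)<32)
    for c,s,mm in blobs(m,30): r=cv2.minAreaRect(X[mm][:,:2].astype(np.float32)); b=cv2.boxPoints(r); e=max((b[1]-b[0],b[2]-b[1]),key=np.linalg.norm); print("bar",s[4],r[:2],"angle from x",np.degrees(np.arctan2(e[1],e[0])))
    for nm,(x,y,z,r) in dict(ringU=(562,-384,92,40),grip=(541,-126,92,60)).items():
        m=(abs(X[...,2]-z)<6)&(np.hypot(X[...,0]-x,X[...,1]-y)<r)
        for c,s,mm in blobs(m,40): Q=X[mm]; print(nm,s[4],Q.min(0),Q.max(0))
    if n!="wrist":
        for c,s,mm in blobs(brown(p),15,700):
            Y=cast(C,[c],14)[0]
            if 420<Y[0]<640 and -80<Y[1]<440: print("piece",s[4],Y)
cv2.imwrite("pics/end.png",cv2.resize(p,(768,576))[:,:,::-1])
E
python3 fin.py
```

```text
wrist 52.45 [ 457.8 -383.3  161.1]
bar 1008 ((457.8364562988281, -381.0978088378906), (13.97826099395752, 45.404296875)) angle from x -70.22736
ringU 3998 [ 532. -414.   86.] [ 591.9 -354.4   97.9]
side 52.5 [ 457.3 -382.6  159.4]
ringU 107 [ 532.3 -412.9   86.2] [ 589.6 -352.5   97.6]
grip 89 [ 513.4 -138.8   86.1] [ 572.  -110.9   93.1]
piece 194 [576.7 321.2  14. ]
piece 88 [453.9 304.7  14. ]
piece 487 [509.  354.6  14. ]
top 52.55 [ 456.8 -381.9  158.2]
bar 69 ((454.8551330566406, -382.4849853515625), (11.537625312805176, 48.08064651489258)) angle from x -71.6835
ringU 306 [ 529.6 -412.9   86.2] [ 589.8 -355.1   98. ]
grip 168 [ 511.4 -138.    86.6] [ 571.  -115.4   97.8]
piece 124 [575.3 318.7  14. ]
piece 278 [506.  349.8  14. ]
piece 66 [452.5 303.   14. ]
```

View pics/end.png

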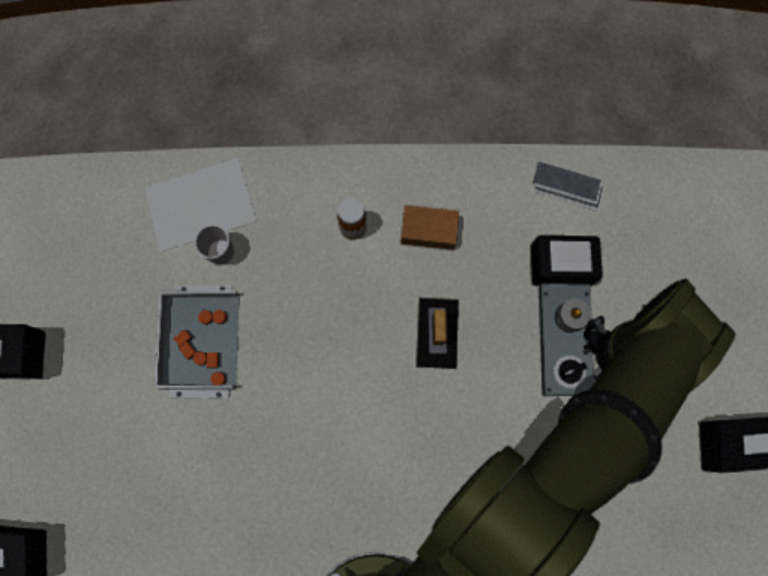

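The final view shows seven pieces in the bay (175-227, 310-385), the squeegee on its mat (438,333), both weights on the spindle (573,315) and the knob turned (571,372). The jar, box and cup are where they were.

```bash
python3 -c "
from station import env
print(env.close_job())"
```

```text
the job is handed in; nothing more can be done
None
```

The job is handed in at about 53 s of the 210 s limit, and the last camera check showed all seven pieces in the bay, both weights seated, the knob turned about 69° to its lock, the squeegee upright on its mat and the jar, box and cup in place; the hand-in call returned no verdict.

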